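Make up two weld kits from the cut stock

ROBOT

A 6-joint arm with a two-finger parallel gripper is mounted at the origin on the work surface. World frame = base frame: x ahead of the robot, y to its left, z up, the work surface at z = 0. Lengths are in m, angles in rad, forces in N, time in s.
With the tool pointing down it reaches from about 0.4 to 0.925 m from the base axis. Payload 3.4 kg.
Tool frame: the origin (TCP) lies at the very end of the fingers, on their centre line; the grasp point (between the pads) lies 19 mm behind it; z points along the fingers, y is the direction in which the jaws open and shut (so a half turn about z gives the same grasp; the last joint's range is limited). The gripper opens to 85 mm and grips with 20 to 120 N. Pads are 22 mm wide; open, the fingers measure 114 mm over their backs; the gripper's body (76 mm by 85 mm) begins 54 mm behind the grasp point. The pads swing forward as they close: fully open they stand 13 mm farther back than shut.
Start: joints at [-0.073, 0.307, 1.506, -0, 1.328, -0.073], TCP at [0.575, -0, 0.2] pointing down, gripper open.
Joint ranges: [-3.12, 3.12], [-1.05, 2.28], [0.14, 2.33], [-1.42, 4.57], [0.1, 2.73], [-2.68, 2.68]. Speed limits (rad/s): [2.57, 2.57, 3.14, 3.14, 3.14, 3.14].

INTERFACE

Orientations are given as a rotation vector (axis times angle).
In Python, from bench import readout, vision, ticket gives the robot as it stands.
- The arm moves only by the tool drive_tool, never from a script. Its argument "rows" is a list of rows, each a list of 3 entries, a list of its own where there are three numbers: the shift along the tool's x, y, z in cm, then the turn, a rotation vector about the tool's x, y, z in rad, then the finger opening in cm, from 0 to 8.54. In form: [[[dx, dy, dz], [ax, ay, az], fingers], ...]. A call has 1 to 20 rows; each row shifts and turns the commanded pose from where the row before left it, along the tool's axes as they then stand; what a row does not reach is not made up. A row lasts 1/12 s, in which the tool goes at most 41.7 mm and 7.16 degrees, less where a joint would pass 70% of its speed; a pose out of reach is approached as far as the arm can. A call is refused whole if a number of a shift passes 4.17 or a number of a turn 0.125, either way. A call with a gripper value outside its range is refused whole. The fingers move at their own pace and stop on an object; "grip_force" is the grip in N (left out, the last holds). Time passes only in rows, so rows that do not move let the fingers close. It gives the time, the measured TCP pose, the force and the opening at its end, in the units of the state.
- readout.observe(): the state, without advancing time (a new reading comes with each control period).
- vision.capture(name): name is "scene" or "side" or "wrist"; returns the picture (480x640x3 uint8, red, green, blue); there is no depth.
- vision.camera_model(name): a dict with "vertical_fov" (degrees; the focal length in pixels is half the picture's height over the tangent of half this angle, whatever the lens; pixels are square), "cx", "cy" (the principal point, pixels), "rvec" (rotation vector, rad) and "tvec" (3), from world to camera coordinates, as OpenCV has them; the wrist camera has in their place "hand_eye" (4x4, takes a point from camera to tool coordinates, whose origin is the TCP and whose axes are the flange's). Camera axes: x right, y down, z forward; pixel columns grow to the right and rows downward; lengths in m; the calibration is good to about 2 mm. A picture is of the moment at which its call begins: read the wrist's pose just before it. camera_model takes no time and is no camera call.
- ticket.job_done(): hands the job in, once; it reports no verdict.
The state is a dict: "time_s": time; "qpos": joint angles; "qd": joint speeds; "joint_torque": joint torques, N m; "tcp_pos": TCP position; "ee_rot": TCP orientation; "contact_force": force on the tool from outside, world axes, zero at the start; "ft_torque": the same for the moment, N m; "width": opening from 0.0 (shut) to 1.0 (fully open).
Only numpy, scipy, OpenCV 4.12 (cv2) and the standard library are available. Lean on these libraries where they do the work, as an engineer would, in place of code of your own. Each camera call takes 0.05 s, during which the arm holds its last target.

TASK

Make up two weld kits from the steel stock on the table: the flange with the neck and the short round pipe go into the tray with two compartments, and the square tube, the angle piece and the channel piece go into the tray with three compartments. One part to a compartment, set down on the tray's floor, not dropped, the same way up as it is now. Leave the long pipe and the flat flange where they are.

Things in the scene. Friction and masses are not known exactly. Their poses are not given: they have to be found in the camera images.
- tray_two: fixed open tray of grey-painted sheet steel, 250 mm long (its x) by 124 mm wide (its y), 18 mm high, floor and walls 3 mm thick; two equal compartments in a row along its length, their centres at -61.75 and +61.75 mm along its x from its middle, each 120.5 mm (x) by 118 mm (y) inside. Origin: middle of its underside, which lies on the table; z up. Stands left or right of the stock, turned by up to 0.25 rad.
- tray_three: fixed open tray of grey-painted sheet steel, 250 mm long (its x) by 124 mm wide (its y), 18 mm high, floor and walls 3 mm thick; three equal compartments in a row along its length, their centres at -82.3, 0 and +82.3 mm along its x from its middle, each 79.3 mm (x) by 118 mm (y) inside. Origin: middle of its underside, which lies on the table; z up. Stands left or right of the stock, turned by up to 0.25 rad.
- neck_flange_c (a point): weld-neck flange of bare steel, lying on its round plate with its neck up: plate 98 mm across and 14 mm thick with four bolt holes, then a cone from 38 mm down to the straight neck, 27 mm across, from 28 to 56 mm up (grip it there). 0.5 to 0.8 kg. This point: on its axis, half-way up (28 mm above its underside); z up along the axis.
- short_pipe_c (a point): short stub of bare steel pipe standing on end, 27 mm across, 3 mm wall, 45 mm tall, about 0.1 kg. This point: its centre, 22.5 mm above its underside; z up along its axis.
- square_tube_c (a point): cut of bare steel square tube standing on end, 40 by 40 mm, 4 mm wall, 60 mm tall, about 0.3 kg. This point: its centre, 30 mm above its underside; x and y square to its sides, z up along the tube.
- angle_c (a point): cut of bare steel angle (L section) 50 by 50 mm, 8 mm thick, 56 mm long (its x), lying with one leg flat on the table and the other standing upright along one side, about 0.3 kg. This point: centre of its 56 x 50 x 50 mm outline, 25 mm above its underside; z up. The upright leg (8 mm thick, 50 mm tall, good to grip) has its middle plane 21 mm from this point towards the piece's +y.
- channel_c (a point): cut of bare steel channel (U section) 50 mm wide (its y), 38 mm high, 6 mm thick, 56 mm long (its x), lying on its web with both legs up, about 0.3 kg. This point: centre of its 56 x 50 x 38 mm outline, 19 mm above its underside; z up. Grip it across both legs, 50 mm.
- long_pipe_c (a point): not for the kits: long pipe of bare steel standing on end, 27 mm across like the short one but 100 mm tall. This point: its centre, 50 mm above its underside.
- flat_flange_c (a point): not for the kits: flat flange without a neck, lying flat, 98 mm across, 14 mm thick, with four bolt holes round a dark bore. This point: its centre, 7 mm above its underside.
Things that resemble listed ones, but are neither listed nor needed, are in the scene too. Leave any turquoise look-alike of the part that bears square_tube_c alone.

How it is judged:
At the end, for the whole second after the job is handed in: The neck flange and the short pipe lie in the two-compartment tray, the square tube, angle and channel in the three-compartment tray, each alone in a compartment, anywhere within it, resting on the tray floor (height within 4 mm), tilted less than 0.1 rad from upright, released and at rest (y of neck_flange_c in the frame of tray_two between -0.062 and 0.062 m and z of neck_flange_c in the frame of tray_two between 0.027 and 0.035 m and angle between each of neck_flange_c, short_pipe_c, square_tube_c, angle_c, channel_c's own z axis and vertical below 0.1 rad and linear speed of each of neck_flange, short_pipe, square_tube, angle, channel below 0.02 m/s and y of short_pipe_c in the frame of tray_two between -0.062 and 0.062 m and z of short_pipe_c in the frame of tray_two between 0.0215 and 0.0295 m and ((x of neck_flange_c in the frame of tray_two between -0.1235 and 0 m and x of short_pipe_c in the frame of tray_two between 0 and 0.1235 m) or (x of neck_flange_c in the frame of tray_two between 0 and 0.1235 m and x of short_pipe_c in the frame of tray_two between -0.1235 and 0 m)) and y of square_tube_c in the frame of tray_three between -0.062 and 0.062 m and z of square_tube_c in the frame of tray_three between 0.029 and 0.037 m and y of angle_c in the frame of tray_three between -0.062 and 0.062 m and z of angle_c in the frame of tray_three between 0.024 and 0.032 m and y of channel_c in the frame of tray_three between -0.062 and 0.062 m and z of channel_c in the frame of tray_three between 0.018 and 0.026 m and ((x of square_tube_c in the frame of tray_three between -0.1235 and -0.0412 m and x of angle_c in the frame of tray_three between -0.0412 and 0.0412 m and x of channel_c in the frame of tray_three between 0.0412 and 0.1235 m) or (x of square_tube_c in the frame of tray_three between -0.1235 and -0.0412 m and x of angle_c in the frame of tray_three between 0.0412 and 0.1235 m and x of channel_c in the frame of tray_three between -0.0412 and 0.0412 m) or (x of square_tube_c in the frame of tray_three between -0.0412 and 0.0412 m and x of angle_c in the frame of tray_three between -0.1235 and -0.0412 m and x of channel_c in the frame of tray_three between 0.0412 and 0.1235 m) or (x of square_tube_c in the frame of tray_three between -0.0412 and 0.0412 m and x of angle_c in the frame of tray_three between 0.0412 and 0.1235 m and x of channel_c in the frame of tray_three between -0.1235 and -0.0412 m) or (x of square_tube_c in the frame of tray_three between 0.0412 and 0.1235 m and x of angle_c in the frame of tray_three between -0.1235 and -0.0412 m and x of channel_c in the frame of tray_three between -0.0412 and 0.0412 m) or (x of square_tube_c in the frame of tray_three between 0.0412 and 0.1235 m and x of angle_c in the frame of tray_three between -0.0412 and 0.0412 m and x of channel_c in the frame of tray_three between -0.1235 and -0.0412 m))); the robot touches nothing.
It fails at once if the long pipe is moved by more than 25 mm or tipped over (distance of long_pipe_c from where it was at the start of the episode above 0.025 m or angle between long_pipe_c's own z axis and vertical above 0.5 rad).
It fails at once if the flat flange is moved by more than 25 mm or tipped over (distance of flat_flange_c from where it was at the start of the episode above 0.025 m or angle between flat_flange_c's own z axis and vertical above 0.5 rad).
It fails at once if a kit part is dropped or thrown (faster than 0.7 m/s while the fingers do not hold it: a fall of about 25 mm) ((linear speed of neck_flange above 0.7 m/s and contact force between the fingers and neck_flange below 0.05 N) or (linear speed of short_pipe above 0.7 m/s and contact force between the fingers and short_pipe below 0.05 N) or (linear speed of square_tube above 0.7 m/s and contact force between the fingers and square_tube below 0.05 N) or (linear speed of angle above 0.7 m/s and contact force between the fingers and angle below 0.05 N) or (linear speed of channel above 0.7 m/s and contact force between the fingers and channel below 0.05 N)).
It also fails if it takes over 120 s, if anything falls off the work surface, if the arm or the gripper's body presses on something with over 40 N, if the wrist force passes 120 N, or if a joint passes its speed limit or range.

## Working session

There is one attempt and no reset: what is moved stays moved. The work goes in short steps, Python scripts to look and compute and a tool call to move; the robot and the scene stay as the last step left them, time stands still between calls to the robot, and variables do not carry over. Pictures are saved under pics/ and viewed, and the job is handed in when it is done.

Besides the shell and the picture viewer there is one more tool, called after ">>>" in YAML: its name, and indented under it one key for each argument. drive_tool: Moves the arm, as the interface text tells. Its arguments: {"type":"object","properties":{"rows":{"type":"array","items":{"type":"array"}},"grip_force":{"type":"number"}},"required":["rows"]}

```bash
mkdir -p pics; ls; python3 - <<'E'
from bench import readout, vision
import cv2
print(readout.observe())
for n in ["scene","side","wrist"]:
    print(n,vision.camera_model(n))
    cv2.imwrite(f"pics/{n}0.png",cv2.cvtColor(vision.capture(n),cv2.COLOR_RGB2BGR))
E
```

```text
pics
{'time_s': 0.0, 'qpos': array([-7.35053549e-02,  3.07594722e-01,  1.50767436e+00,  1.12961044e-06,
        1.32839748e+00, -7.35154646e-02]), 'qd': array([ 0.0006436 ,  0.0002109 , -0.00066472,  0.00051318, -0.00130362,
        0.00241532]), 'joint_torque': array([-2.40806599e-03, -4.57556927e+01, -2.51919490e+01, -3.95127336e-04,
        1.32516641e-02, -2.41733758e-06]), 'tcp_pos': array([5.74237046e-01, 2.90220482e-05, 1.98568300e-01]), 'ee_rot': array([-2.22031922e+00, -2.22034106e+00,  2.12576915e-03]), 'contact_force': array([0.19121802, 0.39755762, 0.56834386]), 'ft_torque': array([ 0.07189542, -0.00990129,  0.02787997]), 'width': 1.0044923992219226}
scene {'vertical_fov': 48.866190980248106, 'cx': 321.25891012672713, 'cy': 243.40216162586137, 'rvec': array([ 0.93110885,  2.33014684, -1.24035707]), 'tvec': array([ 0.44697607, -0.18945054,  1.53898996])}
side {'vertical_fov': 52.554884405875455, 'cx': 319.549374705948, 'cy': 237.07234482703683, 'rvec': array([ 2.03304266, -0.87912872,  0.49260504]), 'tvec': array([-0.42258915,  0.30189975,  0.50129261])}
wrist {'vertical_fov': 62.888959899797584, 'cx': 315.10337615461367, 'cy': 239.54085225341532, 'hand_eye': array([[-1.08920212e-03, -9.49633968e-01, -3.13359443e-01,
         8.09352745e-02],
       [ 9.99999086e-01, -7.83309127e-04, -1.10207042e-03,
        -4.24692522e-04],
       [ 8.01106191e-04, -3.13360357e-01,  9.49633953e-01,
        -1.75220714e-01],
       [ 0.00000000e+00,  0.00000000e+00,  0.00000000e+00,
         1.00000000e+00]])}
```

View pics/scene0.png

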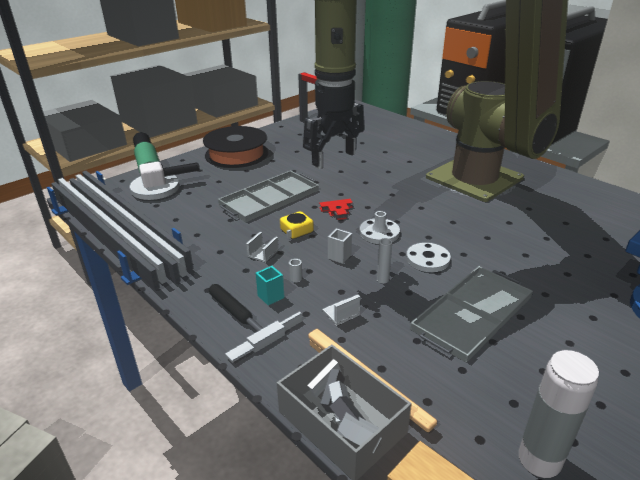

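View pics/side0.png

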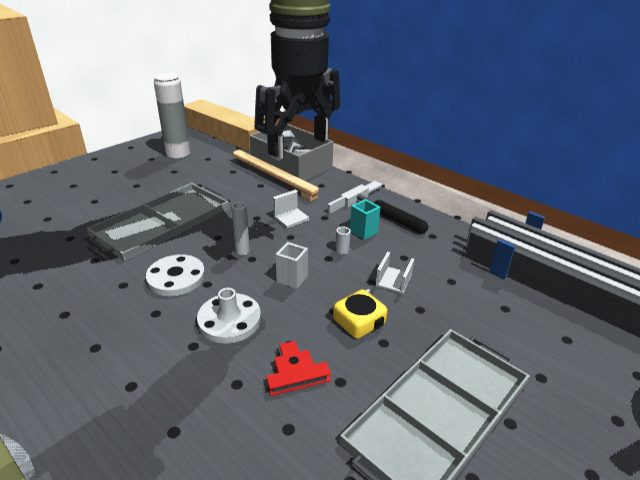

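View pics/wrist0.png

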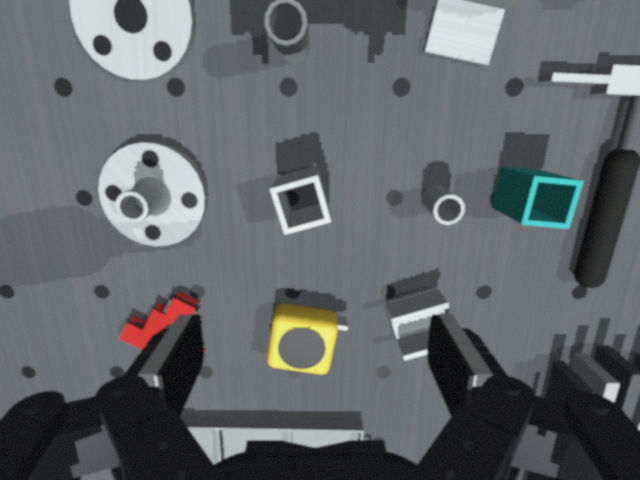

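```bash
cat > h.py <<'E'
import numpy as np, cv2
from scipy.spatial.transform import Rotation as R
from bench import readout, vision
def cam(name, st=None):
    m=vision.camera_model(name); f=240/np.tan(np.radians(m['vertical_fov'])/2)
    K=np.array([[f,0,m['cx']],[0,f,m['cy']],[0,0,1]])
    if name=='wrist':
        st=st or readout.observe()
        T=np.eye(4);T[:3,:3]=R.from_rotvec(st['ee_rot']).as_matrix();T[:3,3]=st['tcp_pos']
        W=np.linalg.inv(T@np.array(m['hand_eye']))
        return K,W[:3,:3],W[:3,3]
    return K,R.from_rotvec(m['rvec']).as_matrix(),np.array(m['tvec'])
def proj(c,P):
    K,Rm,t=c; p=(K@(Rm@np.atleast_2d(P).T+t[:,None])).T
    return p[:,:2]/p[:,2:]
def ray(c,uv,z):
    K,Rm,t=c; C=-Rm.T@t; d=Rm.T@np.linalg.inv(K)@np.array([uv[0],uv[1],1.])
    return C+d*(z-C[2])/d[2]
def crop(src,u0,v0,u1,v1,s,out,grid=20):
    im=cv2.imread(src)[v0:v1,u0:u1]; im=cv2.resize(im,None,fx=s,fy=s,interpolation=cv2.INTER_CUBIC)
    for u in range((u0//grid+1)*grid,u1,grid): cv2.line(im,((u-u0)*s,0),((u-u0)*s,6),(0,255,255),1);cv2.putText(im,str(u),((u-u0)*s-10,18),0,.4,(0,255,255),1)
    for v in range((v0//grid+1)*grid,v1,grid): cv2.line(im,(0,(v-v0)*s),(6,(v-v0)*s),(0,255,255),1);cv2.putText(im,str(v),(8,(v-v0)*s+4),0,.4,(0,255,255),1)
    cv2.imwrite(out,im)
def grab(name,out):
    st=readout.observe(); im=vision.capture(name)
    cv2.imwrite(out,cv2.cvtColor(im,cv2.COLOR_RGB2BGR)); return st
E
python3 - <<'E'
from h import *
crop('pics/scene0.png',210,160,410,310,4,'pics/c1.png')
crop('pics/side0.png',140,180,420,390,2,'pics/c2.png')
crop('pics/scene0.png',320,200,540,365,3,'pics/c3.png')
E
```

```text
(no output)
```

View pics/c1.png

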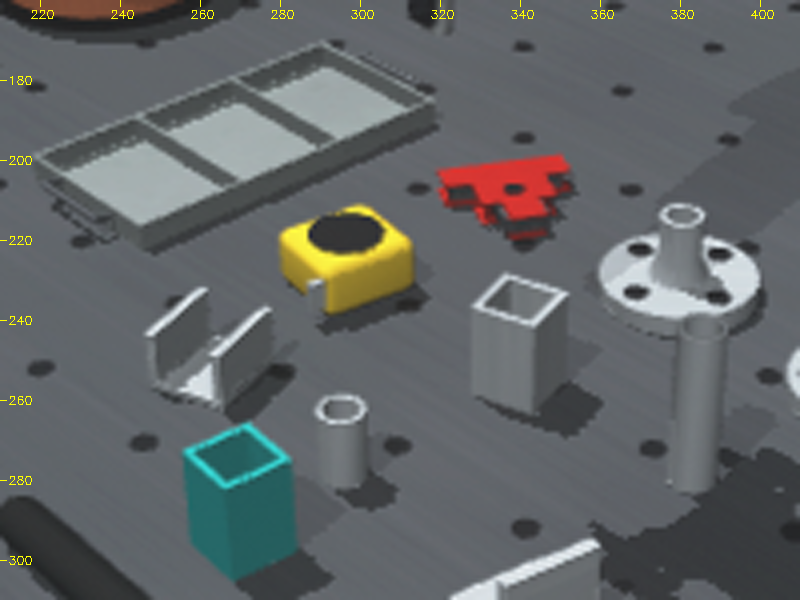

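View pics/c3.png

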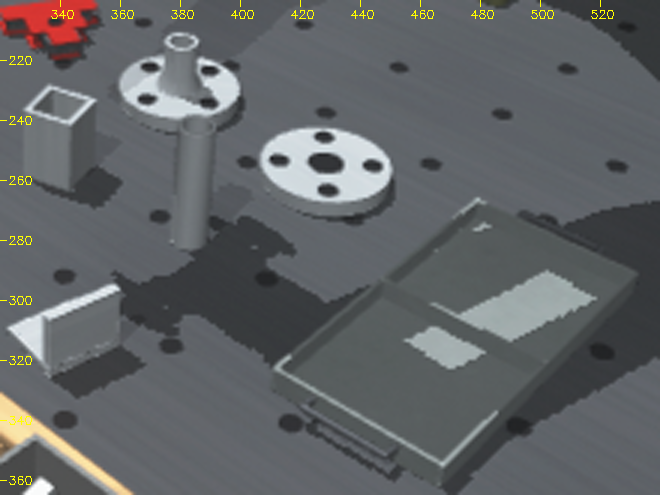

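```bash
python3 - <<'E'
from h import *
c=cam('scene'); s=cam('side'); w=cam('wrist')
def p(n,cc,uv,z): print(n,ray(cc,uv,z).round(4))
for n,uv,z in [('neck',(380,214),.056),('short',(295,262),.045),('sq',(340,234),.06),('long',(384.5,239),.1),('flat',(428,254),.014),('turq',(263,271),.06)]: p(n,c,uv,z)
for n,uv,z in [('neck',(132,207),.056),('sq',(300,205),.06),('short',(449,209),.045),('neckplate',(151,194),.014),('turq',(553,202),.06),('long',(286,22),.1)]: p('w '+n,w,uv,z)
print('three')
for uv in [(219,198),(290,170),(319,184),(247,219)]: p('',c,uv,.018)
print('two')
for uv in [(412,323),(480,267),(532,291),(460,353)]: p('',c,uv,.018)
E
```

```text
neck [0.4226 0.0023 0.056 ]
short [ 0.6883 -0.0033  0.045 ]
sq [0.5583 0.0021 0.06  ]
long [0.549  0.1228 0.1   ]
flat [0.4228 0.1503 0.014 ]
turq [ 0.7688 -0.0091  0.06  ]
w neck [0.4212 0.0046 0.056 ]
w sq [0.5611 0.0071 0.06  ]
w short [0.6886 0.     0.045 ]
w neckplate [0.4205 0.0069 0.014 ]
w turq [0.7675 0.0095 0.06  ]
w long [0.5556 0.1329 0.1   ]
three
 [ 0.6205 -0.3928  0.018 ]
 [ 0.3742 -0.3884  0.018 ]
 [ 0.3732 -0.2649  0.018 ]
 [ 0.6313 -0.2536  0.018 ]
two
 [0.6333 0.2716 0.018 ]
 [0.3858 0.262  0.018 ]
 [0.3804 0.3813 0.018 ]
 [0.6332 0.3797 0.018 ]
```

View pics/c2.png

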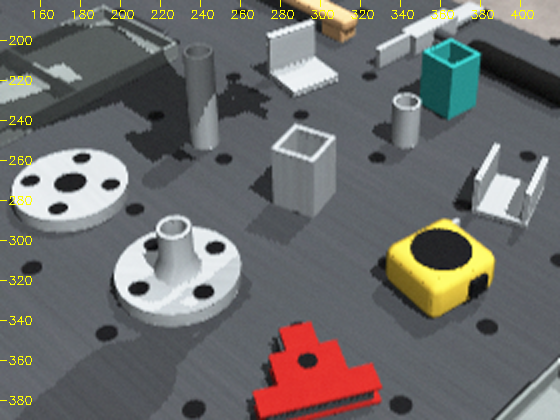

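>>> drive_tool:
  rows:
    - [[0,0,-3],[0,0,0],8.5]
    - [[0,0,-3],[0,0,0],8.5]
    - [[0,0,-3],[0,0,0],8.5]
    - [[0,0,-3],[0,0,0],8.5]
    - [[0,0,-3],[0,0,0],8.5]
    - [[0,0,-3],[0,0,0],8.5]
    - [[0,0,-3],[0,0,0],8.5]
    - [[0,0,0],[0,0,0],8.5]
    - [[0,0,0],[0,0,0],8.5]

```text
time_s: 0.9
tcp_pos: [0.5759, -0.0001, 0.4115]
ee_rot: [2.219, 2.219, 0.004]
contact_force: [0.2, -0.4, -0.3]
width: 0.992
```

```bash
python3 - <<'E'
from h import *
import json
st=grab('wrist','pics/w1.png'); print(st['tcp_pos'],st['ee_rot'],st['qd'].round(3))
json.dump({k:list(map(float,st[k])) for k in('tcp_pos','ee_rot')},open('w1.json','w'))
E
```

```text
[ 5.75882200e-01 -7.40344024e-05  4.11520105e-01] [2.21904474 2.21913312 0.00447889] [-0.001  0.025  0.077 -0.002 -0.014 -0.   ]
```

View pics/w1.png

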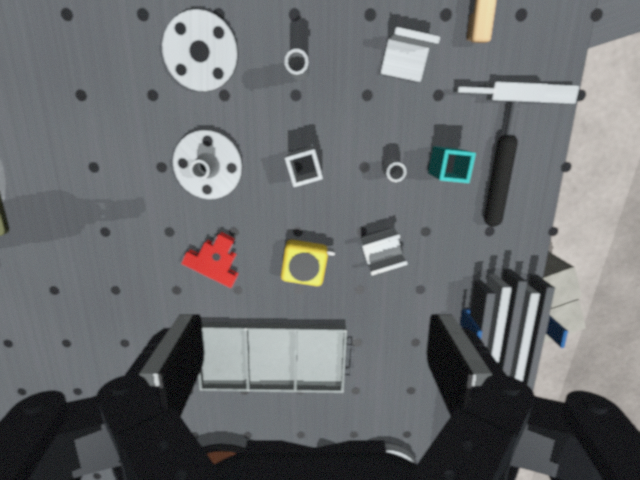

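```bash
python3 - <<'E'
from h import *
crop('pics/w1.png',160,110,360,260,4,'pics/d1.png')
crop('pics/w1.png',330,10,490,130,5,'pics/d2.png')
crop('pics/w1.png',330,140,490,290,5,'pics/d3.png')
crop('pics/w1.png',180,300,380,410,4,'pics/d4.png')
E
```

```text
(no output)
```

View pics/d1.png

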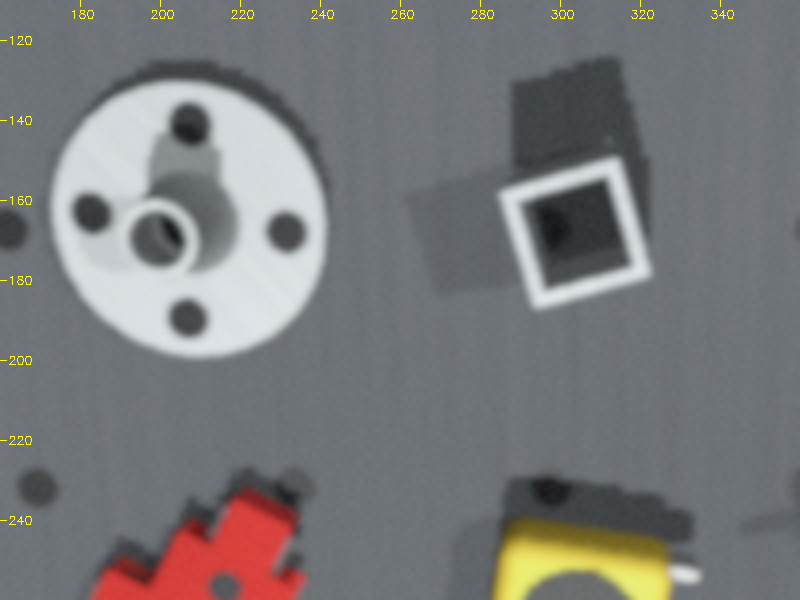

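View pics/d2.png

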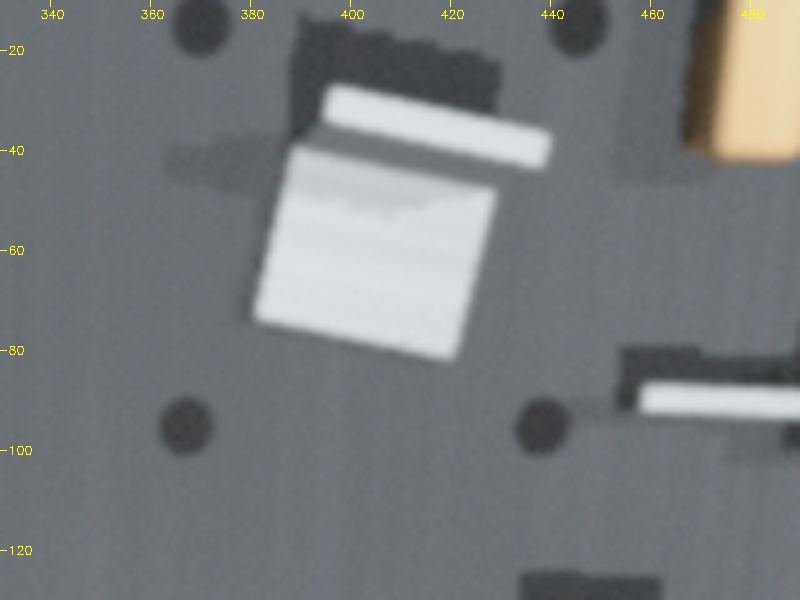

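View pics/d3.png

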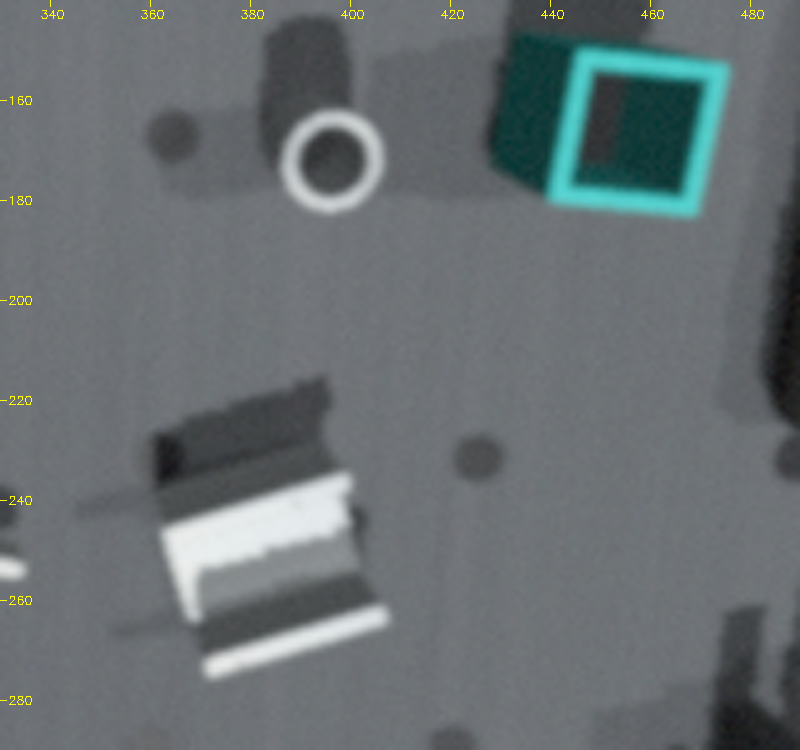

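View pics/d4.png

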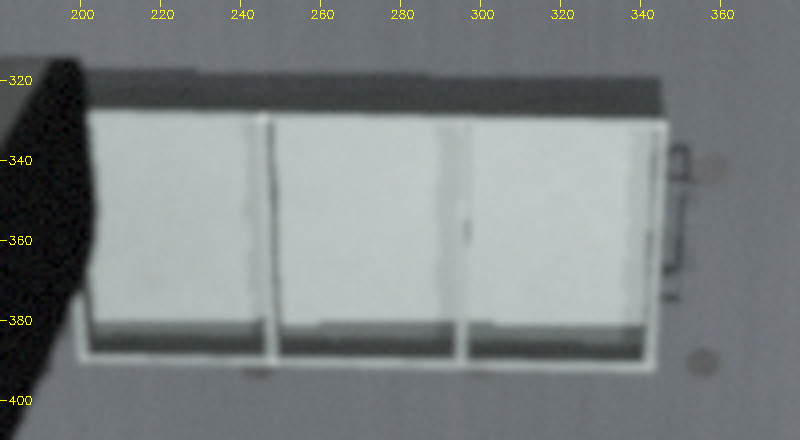

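```bash
python3 - <<'E'
from h import *
import json
st={k:np.array(v) for k,v in json.load(open('w1.json')).items()}
w=cam('wrist',st); sd=cam('side')
def pr(n,uvs,z):
    P=np.array([ray(w,u,z)[:2] for u in uvs]); 
    e=[np.linalg.norm(P[(i+1)%len(P)]-P[i])*1e3 for i in range(len(P))]
    d=P[1]-P[0]
    print(n,P.round(4).tolist(),'mean',P.mean(0).round(4),'edges',np.round(e,1),'ang01',np.round(np.degrees(np.arctan2(d[1],d[0])),1)); return P
pr('sq',[(285,158),(314.5,149.5),(322.5,178.5),(293.5,187)],.06)
pr('neck top',[(190.5,167.5),(209.5,167.5)],.056)
pr('plate',[(173,163.5),(241.5,166)],.014)
pr('plate v',[(207,130),(207,199)],.014)
pr('holes',[(207,141),(182.5,163),(206.5,189.5),(231.5,167.5)],.014)
pr('short',[(386.5,172),(406.5,172)],.045)
pr('shortv',[(396.5,162),(396.5,182.5)],.045)
pr('chan top',[(362.3,246.5),(400,235),(408,263.5),(371,275.5)],.038)
pr('angle upright top',[(396,27),(440.5,36.5),(439,44),(395,34)],.05)
pr('angle foot',[(381,74),(421,82)],.008)
pr('angle foot z8 side right',[(421,82),(429,48)],.008)
pr('tray3',[(200,327),(346.5,330),(344,392.5),(200,390)],.018)
pr('tray3 dividers',[(245.5,328.5),(296.5,330),(294.5,391),(247,390.5)],.018)
E
```

```text
sq [[0.5367, 0.0205], [0.5757, 0.0315], [0.5864, -0.0067], [0.5472, -0.0181]] mean [0.5615 0.0068] edges [40.5 39.6 40.8 40.1] ang01 15.7
neck top [[0.4094, 0.0077], [0.4349, 0.0077]] mean [0.4221 0.0077] edges [25.5 25.5] ang01 -0.1
plate [[0.3717, 0.0077], [0.4702, 0.004]] mean [0.4209 0.0058] edges [98.6 98.6] ang01 -2.2
plate v [[0.4247, 0.0542], [0.4161, -0.0445]] mean [0.4204 0.0048] edges [99.1 99.1] ang01 -95.0
holes [[0.4234, 0.0392], [0.3854, 0.0084], [0.4166, -0.0303], [0.4556, 0.0018]] mean [0.4203 0.0048] edges [48.9 49.7 50.5 49.3] ang01 -141.0
short [[0.6748, -0.0004], [0.7023, -0.0004]] mean [ 6.886e-01 -4.000e-04] edges [27.5 27.5] ang01 -0.1
shortv [[0.6877, 0.0132], [0.6895, -0.0149]] mean [ 0.6886 -0.0008] edges [28.2 28.2] ang01 -86.3
chan top [[0.6464, -0.1114], [0.7011, -0.0936], [0.7161, -0.1386], [0.6613, -0.1581]] mean [ 0.6812 -0.1254] edges [57.5 47.5 58.2 49. ] ang01 18.0
angle upright top [[0.6756, 0.177], [0.7311, 0.1665], [0.7301, 0.1582], [0.6749, 0.1693]] mean [0.7029 0.1678] edges [56.5  8.4 56.3  7.7] ang01 -10.7
angle foot [[0.6667, 0.1273], [0.7221, 0.1171]] mean [0.6944 0.1222] edges [56.4 56.4] ang01 -10.4
angle foot z8 side right [[0.7221, 0.1171], [0.7293, 0.1594]] mean [0.7257 0.1382] edges [42.9 42.9] ang01 80.4
tray3 [[0.387, -0.2581], [0.6282, -0.2645], [0.6269, -0.3893], [0.3754, -0.383]] mean [ 0.5044 -0.3237] edges [241.3 124.8 251.6 125.5] ang01 -1.5
tray3 dividers [[0.4616, -0.2611], [0.5456, -0.2642], [0.5402, -0.3858], [0.4573, -0.3844]] mean [ 0.5012 -0.3239] edges [ 84.1 121.7  82.9 123.4] ang01 -2.1
```

>>> drive_tool:
  rows:
    - [[3,0,0],[0,0,0],8.5]
    - [[3,0,0],[0,0,0],8.5]
    - [[3,0,0],[0,0,0],8.5]
    - [[3,0,0],[0,0,0],8.5]
    - [[3,0,0],[0,0,0],8.5]
    - [[3,0,0],[0,0,0],8.5]
    - [[3,0,0],[0,0,0],8.5]
    - [[0,0,0],[0,0,0],8.5]
    - [[0,0,0],[0,0,0],8.5]

```text
time_s: 1.7
tcp_pos: [0.574, 0.2112, 0.4067]
ee_rot: [-2.217, -2.223, 0.007]
contact_force: [-0.9, 0.3, -0.1]
width: 0.997
```

```bash
python3 - <<'E'
from h import *
import json
st=grab('wrist','pics/w2.png'); print(st['tcp_pos'],st['ee_rot'],st['qd'].round(3))
json.dump({k:list(map(float,st[k])) for k in('tcp_pos','ee_rot')},open('w2.json','w'))
E
```

```text
[0.57399613 0.21124387 0.40674411] [-2.21663379 -2.2231544   0.00685503] [-0.038 -0.016  0.    -0.018  0.007 -0.007]
```

View pics/w2.png

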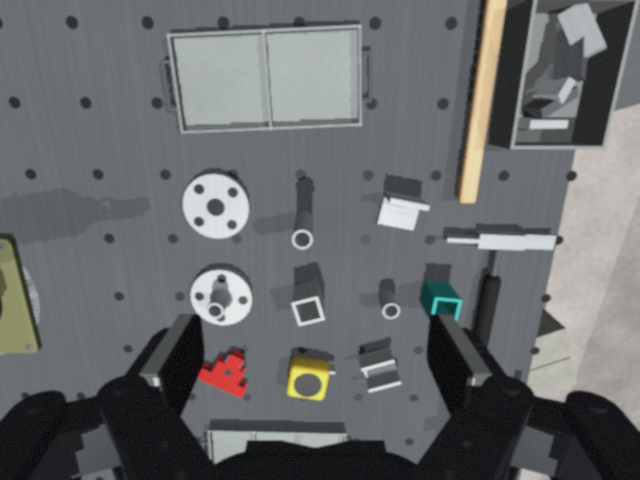

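```bash
python3 - <<'E'
from h import *
crop('pics/w2.png',150,10,390,150,3,'pics/e1.png')
E
```

```text
(no output)
```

View pics/e1.png

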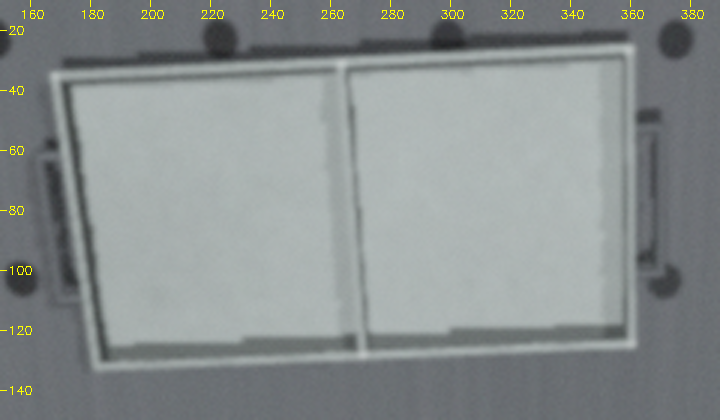

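```bash
cat >> h.py <<'E'
def plan(x,y,z,jaw=None):
    """tool-frame shift (cm) and turn about tool z (rad) to TCP (x,y,z), jaw direction (world deg)"""
    st=readout.observe(); Rm=R.from_rotvec(st['ee_rot']).as_matrix()
    d=Rm.T@(np.array([x,y,z])-st['tcp_pos'])*100
    j=np.degrees(np.arctan2(Rm[1,1],Rm[0,1])); 
    print('t',round(st['time_s'],2),'tcp',st['tcp_pos'].round(4),'jaw',round(j,2),'tilt',np.degrees(np.arccos(-Rm[2,2])).round(2),'tool z',Rm[:,2].round(4),'q6',st['qpos'][5].round(2),'w mm',round(st['width']*85.4,1),'F',st['contact_force'].round(1))
    if jaw is not None:
        e=(jaw-j+90)%180-90; print('turn az',round(-np.radians(e),3), ' (world deg',round(e,1),')')
    print('shift cm (no turn)',d.round(2))
E
python3 - <<'E'
from h import *
import json
st={k:np.array(v) for k,v in json.load(open('w2.json')).items()}
w=cam('wrist',st)
def pr(n,uvs,z):
    P=np.array([ray(w,u,z)[:2] for u in uvs]); 
    e=[np.linalg.norm(P[(i+1)%len(P)]-P[i])*1e3 for i in range(len(P))]
    d=P[1]-P[0]
    print(n,P.round(4).tolist(),'mean',P.mean(0).round(4),'edges',np.round(e,1),'ang01',np.round(np.degrees(np.arctan2(d[1],d[0])),1)); return P
pr('tray2',[(166.5,34),(361,25),(361.5,125),(182,133)],.018)
pr('div',[(263,31.5),(270,128)],.018)
pr('neckplate',[(190,297),(252,297)],.014)
pr('short',[(391,310)],.045)
plan(.421,.0055,.15,0)
E
```

```text
tray2 [[0.3789, 0.3845], [0.6297, 0.3951], [0.6351, 0.2721], [0.386, 0.2609]] mean [0.5074 0.3281] edges [251.  123.1 249.4 123.8] ang01 2.4
div [[0.5038, 0.3875], [0.5087, 0.2678]] mean [0.5062 0.3277] edges [119.8 119.8] ang01 -87.7
neckplate [[0.3708, 0.0062], [0.4704, 0.0066]] mean [0.4206 0.0064] edges [99.6 99.6] ang01 0.3Traceback (most recent call last):
  File "<stdin>", line 13, in <module>
  File "<stdin>", line 8, in pr
IndexError: index 1 is out of bounds for axis 0 with size 1
```

```bash
python3 - <<'E'
from h import *
plan(.421,.006,.15,0)
E
```

```text
t 1.75 tcp [0.5742 0.21   0.4073] jaw 0.07 tilt 0.25 tool z [-0.0039 -0.0018 -1.    ] q6 0.28 w mm 84.7 F [-0.5 -0.1  0. ]
turn az 0.001  (world deg -0.1 )
shift cm (no turn) [-20.34 -15.25  25.82]
```

>>> drive_tool:
  rows:
    - [[-2.03,-1.52,2.0],[0,0,0],6]
    - [[-2.03,-1.52,2.58],[0,0,0],6]
    - [[-2.03,-1.52,2.58],[0,0,0],6]
    - [[-2.03,-1.52,2.58],[0,0,0],6]
    - [[-2.03,-1.52,2.58],[0,0,0],6]
    - [[-2.03,-1.52,2.58],[0,0,0],6]
    - [[-2.03,-1.52,2.58],[0,0,0],6]
    - [[-2.03,-1.52,2.58],[0,0,0],6]
    - [[-2.03,-1.52,2.58],[0,0,0],6]
    - [[-2.03,-1.52,2.58],[0,0,0],6]
    - [[0,0,0],[0,0,0],6]
    - [[0,0,0],[0,0,0],6]
    - [[0,0,0],[0,0,0],6]

```text
time_s: 2.83
tcp_pos: [0.4236, 0.0062, 0.1577]
ee_rot: [2.223, 2.218, 0.001]
contact_force: [0.2, -0.0, -0.3]
width: 0.703
```

```bash
python3 - <<'E'
from h import *
grab('wrist','pics/w3.png')
plan(.421,.006,.028,0)
E
```

```text
t 2.88 tcp [0.4246 0.0065 0.1583] jaw -0.07 tilt 0.16 tool z [ 2.8e-03 -1.0e-04 -1.0e+00] q6 -0.08 w mm 60.2 F [-0.4  0.8 -0.1]
turn az -0.001  (world deg 0.1 )
shift cm (no turn) [-0.05 -0.4  13.03]
```

View pics/w3.png

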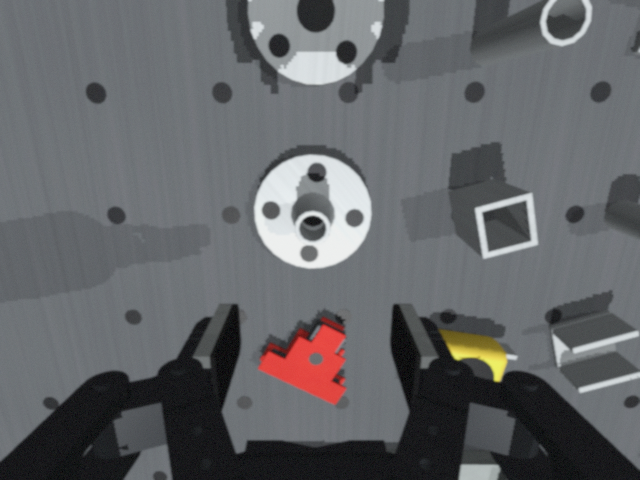

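>>> drive_tool:
  rows:
    - [[0,-0.2,2.2],[0,0,0],6]
    - [[0,-0.1,2.2],[0,0,0],6]
    - [[0,0,2.2],[0,0,0],6]
    - [[0,0,2.2],[0,0,0],6]
    - [[0,0,2.2],[0,0,0],6]
    - [[0,0,1.2],[0,0,0],6]
    - [[0,0,0.8],[0,0,0],6]
    - [[0,0,0],[0,0,0],6]
    - [[0,0,0],[0,0,0],6]

```text
time_s: 3.63
tcp_pos: [0.4214, 0.0072, 0.0278]
ee_rot: [2.22, 2.221, 0.001]
contact_force: [0.9, -0.4, -0.3]
width: 0.705
```

```bash
python3 - <<'E'
from h import *
plan(.421,.006,.028,0)
E
```

```text
t 3.63 tcp [0.4214 0.0072 0.0278] jaw 0.04 tilt 0.08 tool z [ 1.4e-03 -1.0e-04 -1.0e+00] q6 -0.08 w mm 60.2 F [ 0.9 -0.4 -0.3]
turn az 0.001  (world deg -0.0 )
shift cm (no turn) [-0.12 -0.04 -0.02]
```

>>> drive_tool:
  rows:
    - [[0,0,0],[0,0,0],2.0]
    - [[0,0,0],[0,0,0],2.0]
    - [[0,0,0],[0,0,0],2.0]
    - [[0,0,0],[0,0,0],2.0]
    - [[0,0,0],[0,0,0],2.0]
    - [[0,0,0],[0,0,0],2.0]
    - [[0,0,0],[0,0,0],2.0]
    - [[0,0,0],[0,0,0],2.0]
    - [[0,0,-0.5],[0,0,0],2.0]
    - [[0,0,-1],[0,0,0],2.0]
    - [[0,0,0],[0,0,0],2.0]
  grip_force: 90

```text
time_s: 4.55
tcp_pos: [0.421, 0.0069, 0.0435]
ee_rot: [2.22, 2.22, 0.002]
contact_force: [-0.7, 0.0, -0.1]
width: 0.235
```

```bash
python3 - <<'E'
from h import *
grab('side','pics/s4.png')
crop('pics/s4.png',120,170,420,390,2,'pics/s4c.png')
plan(.4453,.3254,.19,2.4)
E
```

```text
t 4.6 tcp [0.4209 0.0069 0.043 ] jaw 0.0 tilt 0.12 tool z [ 2.2e-03 -2.0e-04 -1.0e+00] q6 -0.08 w mm 20.3 F [-0.1 -0.2  0.7]
turn az -0.042  (world deg 2.4 )
shift cm (no turn) [ 31.85   2.47 -14.7 ]
```

View pics/s4c.png

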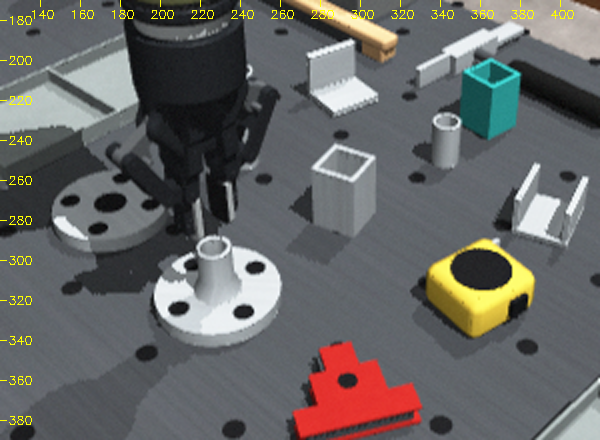

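```bash
python3 - <<'E'
from h import *
st=readout.observe()
for n in('side','scene'):
    print(n,proj(cam(n),[st['tcp_pos'],[.421,.006,.056],[.421,.006,.0]]).round(1))
grab('scene','pics/s5.png'); grab('wrist','pics/w5.png')
crop('pics/s5.png',300,100,500,250,4,'pics/s5c.png')
E
```

```text
side [[226.2 298.5]
 [225.9 292.3]
 [228.9 319.4]]
scene [[381.6 219.1]
 [381.6 214.3]
 [380.3 233.9]]
```

View pics/s5c.png

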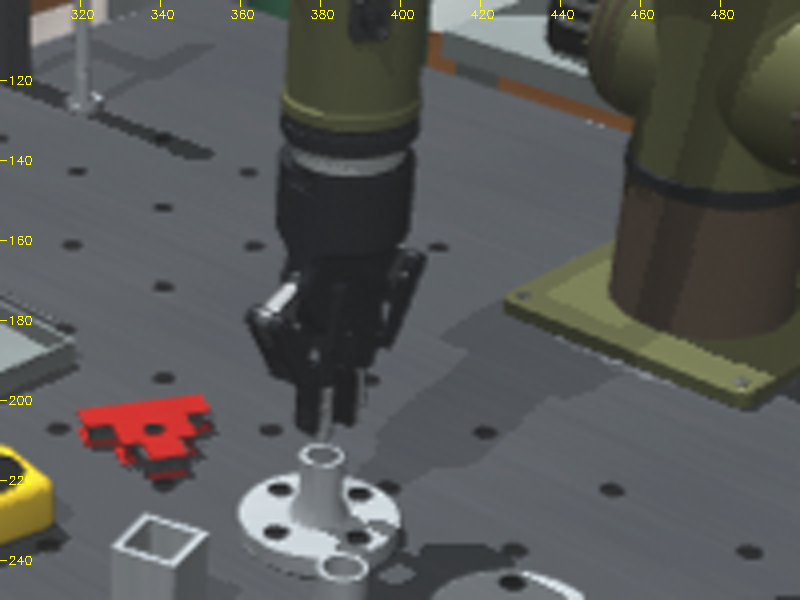

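View pics/w5.png

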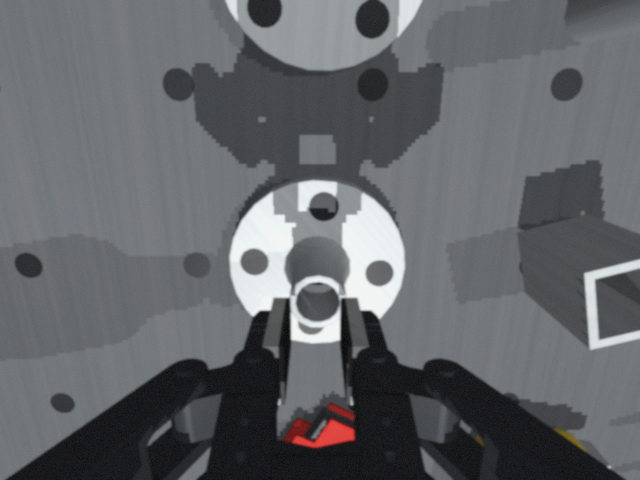

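```bash
python3 - <<'E'
from h import *
P=np.array([.5742,0,.1986])
for n in('side','scene'):
    print(n,proj(cam(n),[P,P+[.0425,0,0],P-[.0425,0,0],P+[.0425,0,.013],P-[.0425,0,.0-.013],P+[0,0,.05]]).round(1))
crop('pics/scene0.png',280,80,400,180,6,'pics/f1.png',10)
crop('pics/side0.png',230,60,370,180,5,'pics/f2.png',10)
crop('pics/s4.png',170,210,290,310,6,'pics/f3.png',10)
E
```

```text
side [[300.  175.7]
 [318.8 166.9]
 [279.8 185.1]
 [319.  159.4]
 [279.6 177.2]
 [300.  145.2]]
scene [[334.8 180.9]
 [319.9 187.6]
 [349.  174.4]
 [319.9 181.9]
 [349.1 168.9]
 [334.9 158.9]]
```

View pics/f1.png

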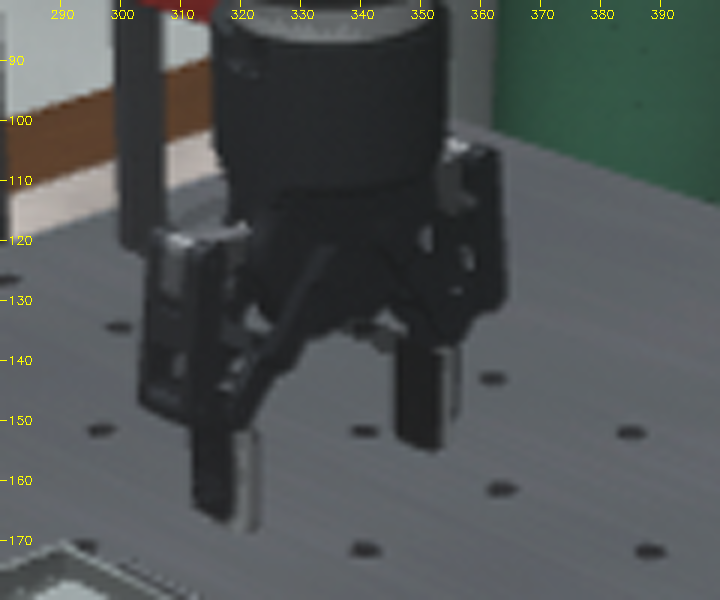

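View pics/f2.png

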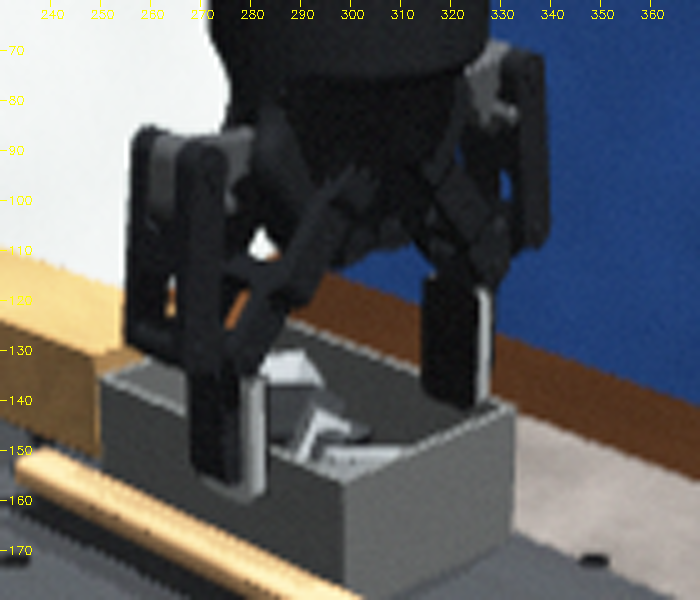

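View pics/f3.png

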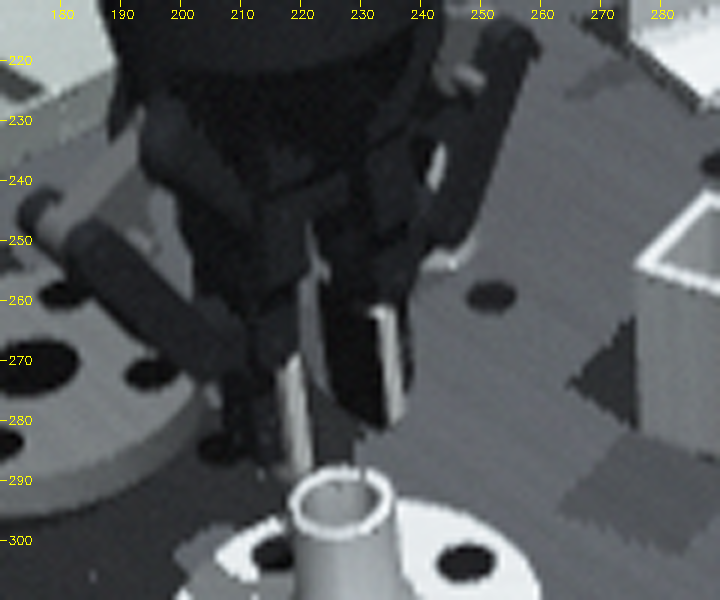

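>>> drive_tool:
  rows:
    - [[0,0,0],[0,0,0],5]
    - [[0,0,0],[0,0,0],5]
    - [[0,0,0],[0,0,0],5]
    - [[0,0,1],[0,0,0],5]
    - [[0,0,1],[0,0,0],5]
    - [[0,0,1],[0,0,0],5]
    - [[0,0,1],[0,0,0],5]
    - [[0,0,0],[0,0,0],5]
    - [[0,0,0],[0,0,0],5]

```text
time_s: 5.45
tcp_pos: [0.4193, 0.007, 0.0018]
ee_rot: [-2.22, -2.22, 0.002]
contact_force: [-0.9, 0.1, 0.8]
width: 0.589
```

```bash
python3 - <<'E'
from h import *
plan(.421,.006,.0,0)
grab('side','pics/s6.png'); grab('wrist','pics/w6.png')
crop('pics/s6.png',170,230,290,330,6,'pics/f4.png',10)
E
```

```text
t 5.45 tcp [0.4193 0.007  0.0018] jaw 0.0 tilt 0.11 tool z [-1.9e-03  2.0e-04 -1.0e+00] q6 -0.08 w mm 50.3 F [-0.9  0.1  0.8]
turn az 0.0  (world deg -0.0 )
shift cm (no turn) [-0.1   0.17  0.18]
```

View pics/f4.png

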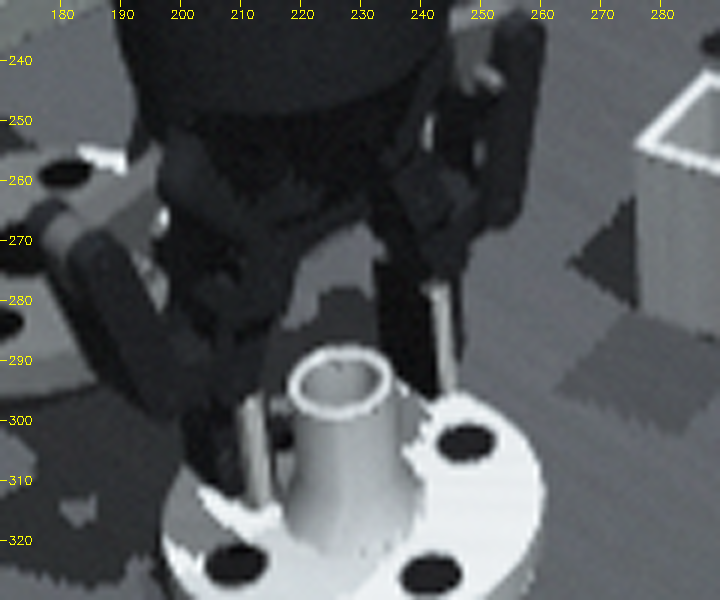

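View pics/w6.png

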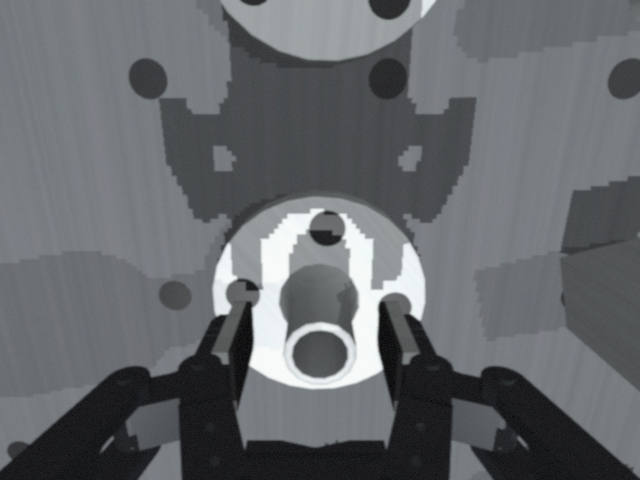

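>>> drive_tool:
  rows:
    - [[0,0.1,0.35],[0,0,0],5]
    - [[0,0,0],[0,0,0],2.0]
    - [[0,0,0],[0,0,0],2.0]
    - [[0,0,0],[0,0,0],2.0]
    - [[0,0,0],[0,0,0],2.0]
    - [[0,0,0],[0,0,0],2.0]
    - [[0,0,0],[0,0,0],2.0]
    - [[0,0,0],[0,0,0],2.0]
    - [[0,0,0],[0,0,0],2.0]
  grip_force: 90

```text
time_s: 6.3
tcp_pos: [0.4217, 0.0069, -0.0004]
ee_rot: [2.221, 2.22, 0.002]
contact_force: [-0.9, 0.2, 5.4]
width: 0.312
```

Gripped: 0.312 × 85.4 mm is about 27 mm, the neck's diameter. Lift a little and look.

>>> drive_tool:
  rows:
    - [[0,0,-0.5],[0,0,0],2.0]
    - [[0,0,-1],[0,0,0],2.0]
    - [[0,0,-1.5],[0,0,0],2.0]
    - [[0,0,-1],[0,0,0],2.0]
    - [[0,0,0],[0,0,0],2.0]
    - [[0,0,0],[0,0,0],2.0]

```text
time_s: 6.8
tcp_pos: [0.4209, 0.007, 0.039]
ee_rot: [2.221, 2.221, 0.001]
contact_force: [-0.3, 0.6, -6.6]
width: 0.309
```

```bash
python3 - <<'E'
from h import *
plan(.4453,.3254,.19,2.4)
grab('side','pics/s7.png')
crop('pics/s7.png',130,180,330,330,4,'pics/f5.png',20)
E
```

```text
t 6.8 tcp [0.4209 0.007  0.039 ] jaw 0.01 tilt 0.03 tool z [ 5.e-04 -0.e+00 -1.e+00] q6 -0.08 w mm 26.4 F [-0.3  0.6 -6.6]
turn az -0.042  (world deg 2.4 )
shift cm (no turn) [ 31.84   2.45 -15.1 ]
```

View pics/f5.png

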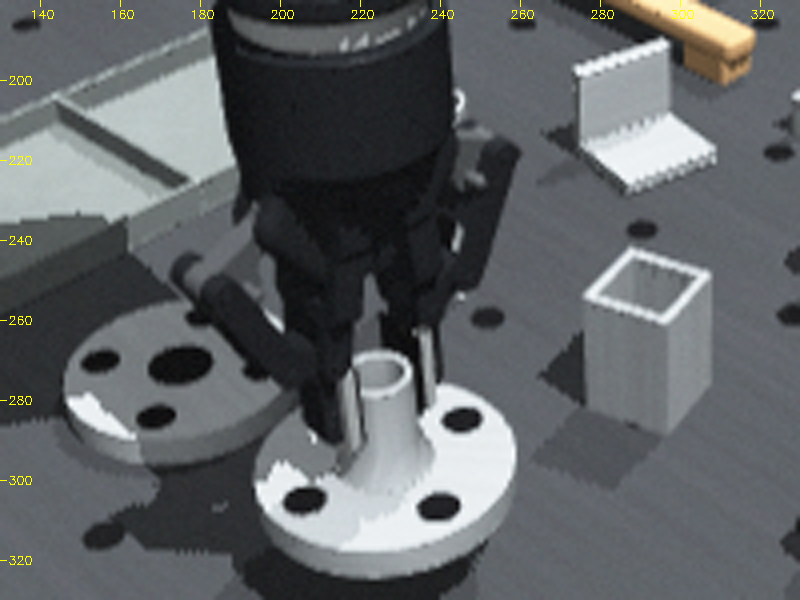

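>>> drive_tool:
  rows:
    - [[0,0,-2],[0,0,0],2.0]
    - [[0,0,-2.5],[0,0,0],2.0]
    - [[1,0,-1.5],[0,0,0],2.0]
    - [[2,0.2,0],[0,0,0],2.0]
    - [[2.9,0.2,0],[0,0,0],2.0]
    - [[2.9,0.2,0],[0,0,0],2.0]
    - [[2.9,0.2,0],[0,0,0],2.0]
    - [[2.9,0.2,0],[0,0,0],2.0]
    - [[2.9,0.2,0],[0,0,0],2.0]
    - [[2.9,0.2,0],[0,0,0],2.0]
    - [[2.9,0.2,0],[0,0,0],2.0]
    - [[2.9,0.2,0],[0,0,0],2.0]
    - [[2.9,0.2,0],[0,0,0],2.0]
    - [[2,0.2,0],[0,0,-0.02],2.0]
    - [[0.5,0,0],[0,0,-0.02],2.0]
    - [[0,0,0],[0,0,0],2.0]
    - [[0,0,0],[0,0,0],2.0]

```text
time_s: 8.27
tcp_pos: [0.4414, 0.3218, 0.0972]
ee_rot: [-2.176, -2.266, 0.007]
contact_force: [-0.3, -1.2, -6.6]
width: 0.312
```

```bash
python3 - <<'E'
from h import *
plan(.4453,.3254,.01,2.4)
grab('scene','pics/s8.png')
crop('pics/s8.png',360,170,560,370,3,'pics/f6.png',20)
E
```

```text
t 8.27 tcp [0.4414 0.3218 0.0972] jaw 2.33 tilt 0.25 tool z [-0.0033 -0.0028 -1.    ] q6 0.51 w mm 26.6 F [-0.3 -1.2 -6.6]
turn az -0.001  (world deg 0.1 )
shift cm (no turn) [0.36 0.44 8.72]
```

View pics/f6.png

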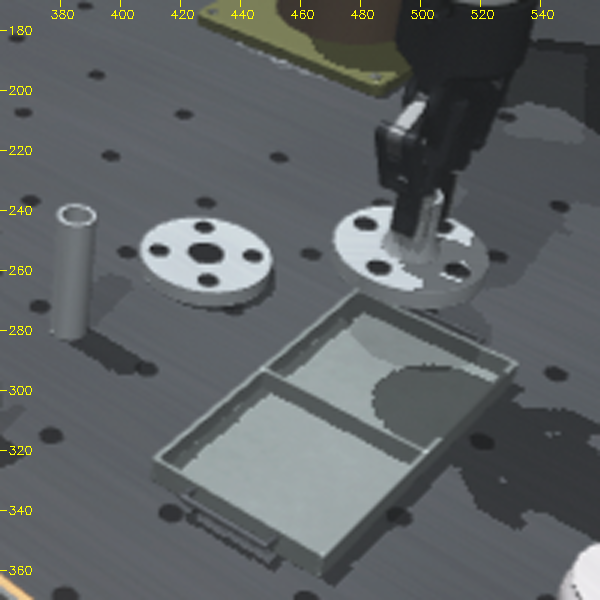

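>>> drive_tool:
  rows:
    - [[0.2,0.2,1],[0,0,0],2.0]
    - [[0.16,0.24,2],[0,0,0],2.0]
    - [[0,0,2],[0,0,0],2.0]
    - [[0,0,1.5],[0,0,0],2.0]
    - [[0,0,0.7],[0,0,0],2.0]
    - [[0,0,0],[0,0,0],2.0]
    - [[0,0,0],[0,0,0],2.0]

```text
time_s: 8.9
tcp_pos: [0.4471, 0.326, 0.0265]
ee_rot: [-2.178, -2.264, 0.002]
contact_force: [0.3, 0.1, -4.6]
width: 0.315
```

```bash
python3 - <<'E'
from h import *
plan(.4453,.3254,.003,2.4)
grab('scene','pics/s9.png');grab('wrist','pics/w9.png')
crop('pics/s9.png',390,220,550,370,4,'pics/f7.png',20)
E
```

```text
t 8.9 tcp [0.4471 0.326  0.0265] jaw 2.23 tilt 0.06 tool z [-9.e-04 -6.e-04 -1.e+00] q6 0.51 w mm 26.9 F [ 0.3  0.1 -4.6]
turn az -0.003  (world deg 0.2 )
shift cm (no turn) [-0.05 -0.18  2.35]
```

View pics/f7.png

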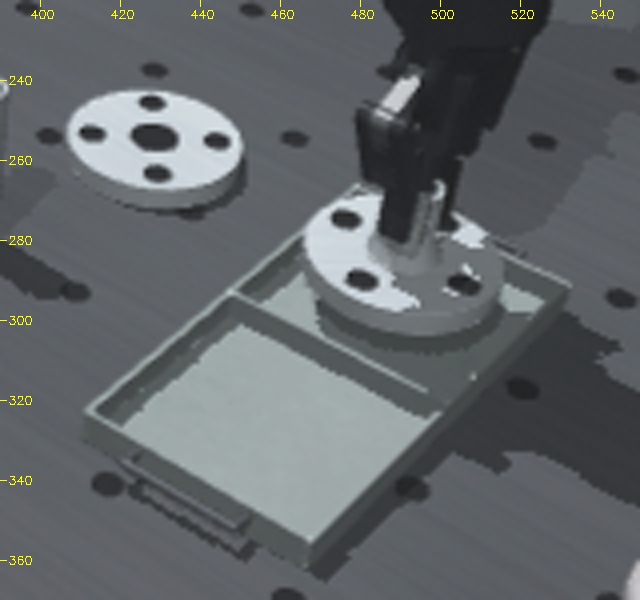

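View pics/w9.png

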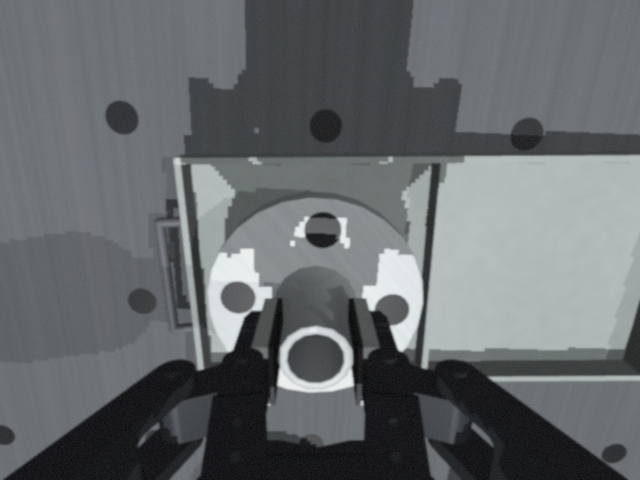

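>>> drive_tool:
  rows:
    - [[0,-0.1,1],[0,0,0],2.0]
    - [[0,0,0.7],[0,0,0],2.0]
    - [[0,0,0.3],[0,0,0],2.0]
    - [[0,0,0.2],[0,0,0],2.0]
    - [[0,0,0.1],[0,0,0],2.0]
    - [[0,0,0],[0,0,0],2.0]

```text
time_s: 9.5
tcp_pos: [0.446, 0.3267, 0.0035]
ee_rot: [-2.176, -2.265, 0.001]
contact_force: [0.3, -0.1, -5.3]
width: 0.311
```

>>> drive_tool:
  rows:
    - [[0,0,0.1],[0,0,0],2.0]
    - [[0,0,0],[0,0,0],2.0]

```text
time_s: 9.67
tcp_pos: [0.4464, 0.3269, 0.0029]
ee_rot: [2.177, 2.265, 0.001]
contact_force: [-0.8, -0.2, -5.1]
width: 0.313
```

>>> drive_tool:
  rows:
    - [[0,0,0.1],[0,0,0],2.0]
    - [[0,0,0],[0,0,0],2.0]

```text
time_s: 9.83
tcp_pos: [0.4464, 0.3269, 0.0027]
ee_rot: [2.176, 2.265, 0.001]
contact_force: [-1.1, -0.3, 1.1]
width: 0.314
```

>>> drive_tool:
  rows:
    - [[0,0,0],[0,0,0],3.2]
    - [[0,0,0],[0,0,0],4.5]
    - [[0,0,0],[0,0,0],5.0]
    - [[0,0,0],[0,0,0],5.0]
    - [[0,0,-1],[0,0,0],5.0]
    - [[0,0,-2.5],[0,0,0],5.0]
    - [[0,0,-3],[0,0,0],5.0]
    - [[0,0,-3],[0,0,0],5.0]
    - [[0,0,0],[0,0,0],5.0]
    - [[0,0,0],[0,0,0],5.0]

```text
time_s: 10.67
tcp_pos: [0.448, 0.3279, 0.0997]
ee_rot: [2.175, 2.264, 0.009]
contact_force: [0.6, 0.0, -0.6]
width: 0.584
```

```bash
python3 - <<'E'
from h import *
plan(.6886,-.0006,.12,15)
grab('scene','pics/s10.png')
crop('pics/s10.png',250,220,550,370,2,'pics/f8.png',20)
E
```

```text
t 10.67 tcp [0.448  0.3279 0.0997] jaw 2.29 tilt 0.35 tool z [ 0.0052  0.0032 -1.    ] q6 0.52 w mm 49.8 F [ 0.6  0.  -0.6]
turn az -0.222  (world deg 12.7 )
shift cm (no turn) [-33.78  22.73  -2.01]
```

View pics/f8.png

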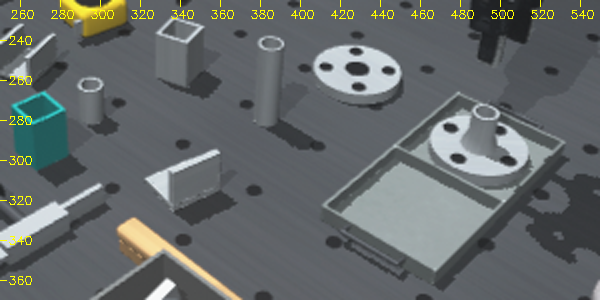

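>>> drive_tool:
  rows:
    - [[0,0,-3],[0,0,0],6.0]
    - [[-1.5,1,-3],[0,0,0],6.0]
    - [[-2.8,1.9,0],[0,0,0],6.0]
    - [[-2.8,1.9,0],[0,0,0],6.0]
    - [[-2.8,1.9,0],[0,0,0],6.0]
    - [[-2.8,1.9,0],[0,0,0],6.0]
    - [[-2.8,1.9,0],[0,0,0],6.0]
    - [[-2.8,1.9,0],[0,0,0],6.0]
    - [[-2.8,1.9,0],[0,0,0],6.0]
    - [[-2.8,1.9,0],[0,0,0],6.0]
    - [[-2.8,1.9,0],[0,0,0],6.0]
    - [[-2.8,1.9,0],[0,0,0],6.0]
    - [[-2.8,1.9,0],[0,0,0],6.0]
    - [[-1.5,0.8,0],[0,0,0],6.0]
    - [[0,0,0],[0,0,0],6.0]
    - [[0,0,0],[0,0,0],6.0]

```text
time_s: 12.05
tcp_pos: [0.6854, -0.0024, 0.155]
ee_rot: [-2.176, -2.261, 0.003]
contact_force: [-1.4, 0.9, -0.0]
width: 0.705
```

>>> drive_tool:
  rows:
    - [[0,0,0],[0,0,-0.12],6.0]
    - [[0,0,0],[0,0,-0.12],6.0]
    - [[0,0,0],[0,0,-0.12],6.0]
    - [[0,0,0],[0,0,-0.12],6.0]
    - [[0,0,0],[0,0,-0.12],6.0]
    - [[0,0,0],[0,0,-0.12],6.0]
    - [[0,0,0],[0,0,-0.12],6.0]
    - [[0,0,0],[0,0,-0.12],6.0]
    - [[0,0,0],[0,0,-0.12],6.0]
    - [[0,0,0],[0,0,-0.12],6.0]
    - [[0,0,0],[0,0,-0.12],6.0]
    - [[0,0,0],[0,0,-0.12],6.0]
    - [[0,0,0],[0,0,-0.1],6.0]
    - [[0,0,0],[0,0,0],6.0]
    - [[0,0,0],[0,0,0],6.0]

```text
time_s: 13.3
tcp_pos: [0.6851, -0.0001, 0.1565]
ee_rot: [0.013, -3.14, -0.001]
contact_force: [-0.1, -0.3, 0.3]
width: 0.7
```

```bash
python3 - <<'E'
from h import *
plan(.6886,-.0006,.05,90)
st=grab('wrist','pics/w11.png')
w=cam('wrist',st); print(proj(w,[[.6886,-.0006,.045],[.681,-.125,.019]]))
E
```

```text
t 13.3 tcp [ 6.851e-01 -1.000e-04  1.565e-01] jaw 90.46 tilt 0.1 tool z [-1.6e-03  7.0e-04 -1.0e+00] q6 -1.64 w mm 59.8 F [-0.1 -0.3  0.3]
turn az 0.008  (world deg -0.5 )
shift cm (no turn) [-0.36 -0.06 10.65]
[[313.83502247 227.21686239]
 [161.69492013 208.36158776]]
```

View pics/w11.png

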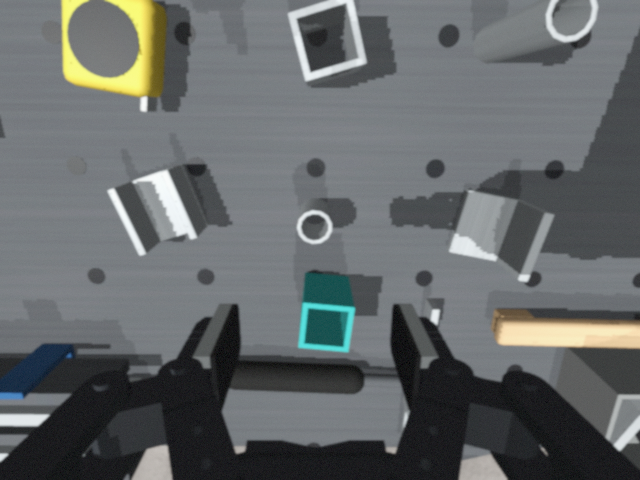

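>>> drive_tool:
  rows:
    - [[-0.2,0,2],[0,0,0],6.0]
    - [[-0.15,0,3],[0,0,0],6.0]
    - [[0,0,3],[0,0,0],6.0]
    - [[0,0,3],[0,0,0],6.0]
    - [[0,0,2],[0,0,0],6.0]
    - [[0,0,1.5],[0,0,0],5.0]
    - [[0,0,1.5],[0,0,0],5.0]
    - [[0,0,1],[0,0,0],5.0]
    - [[0,0,0.4],[0,0,0],5.0]
    - [[0,0,0],[0,0,0],5.0]
    - [[0,0,0],[0,0,0],5.0]

```text
time_s: 14.27
tcp_pos: [0.6904, -0.0018, -0.0167]
ee_rot: [-0.014, 3.141, 0.0]
contact_force: [-0.5, 0.5, 0.0]
width: 0.583
```

```bash
python3 - <<'E'
from h import *
plan(.6886,-.0006,-.018,90)
grab('side','pics/s12.png');grab('wrist','pics/w12.png')
crop('pics/s12.png',270,180,430,290,5,'pics/f9.png',20)
E
```

```text
t 14.27 tcp [ 0.6904 -0.0018 -0.0167] jaw 90.5 tilt 0.04 tool z [ 6.e-04  0.e+00 -1.e+00] q6 -1.64 w mm 49.8 F [-0.5  0.5  0. ]
turn az 0.009  (world deg -0.5 )
shift cm (no turn) [0.18 0.12 0.13]
```

View pics/f9.png

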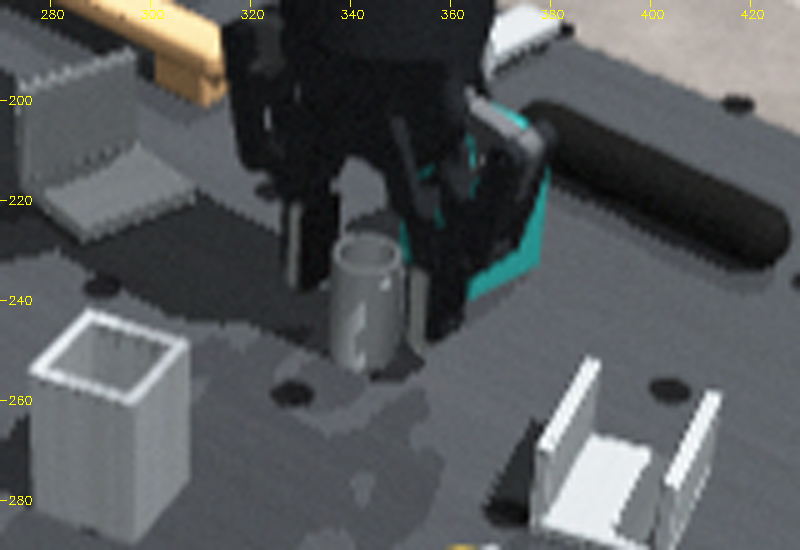

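View pics/w12.png

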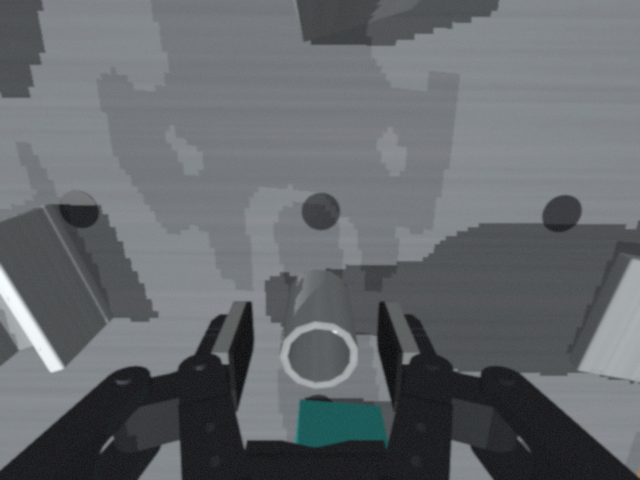

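>>> drive_tool:
  rows:
    - [[0.1,0.05,0.15],[0,0,0],4.0]
    - [[0,0,0],[0,0,0],2.0]
    - [[0,0,0],[0,0,0],2.0]
    - [[0,0,0],[0,0,0],2.0]
    - [[0,0,0],[0,0,0],2.0]
    - [[0,0,0],[0,0,0],2.0]
    - [[0,0,0],[0,0,0],2.0]
    - [[0,0,0],[0,0,0],2.0]
  grip_force: 50

```text
time_s: 15.03
tcp_pos: [0.6894, -0.0014, -0.0178]
ee_rot: [-0.014, 3.14, -0.0]
contact_force: [-0.6, -0.9, 5.1]
width: 0.296
```

```bash
python3 - <<'E'
from h import *
plan(.5687,.3306,.15,92.4)
E
```

```text
t 15.03 tcp [ 0.6894 -0.0014 -0.0178] jaw 90.52 tilt 0.06 tool z [ 0.0011 -0.     -1.    ] q6 -1.64 w mm 25.3 F [-0.6 -0.9  5.1]
turn az -0.033  (world deg 1.9 )
shift cm (no turn) [ 11.75  33.31 -16.79]
```

>>> drive_tool:
  rows:
    - [[0,0,-1],[0,0,0],2.0]
    - [[0,0,-2.5],[0,0,0],2.0]
    - [[0,0,-3],[0,0,0],2.0]
    - [[0,0,-3],[0,0,0],2.0]
    - [[0,0,-3],[0,0,0],2.0]
    - [[0,0,-1.5],[0,0,0],2.0]
    - [[0.5,1.4,0],[0,0,0],2.0]
    - [[0.98,2.8,0],[0,0,0],2.0]
    - [[0.98,2.8,0],[0,0,0],2.0]
    - [[0.98,2.8,0],[0,0,0],2.0]
    - [[0.98,2.8,0],[0,0,0],2.0]
    - [[0.98,2.8,0],[0,0,0],2.0]
    - [[0.98,2.8,0],[0,0,0],2.0]
    - [[0.98,2.8,0],[0,0,0],2.0]
    - [[0.98,2.8,0],[0,0,0],2.0]
    - [[0.98,2.8,0],[0,0,0],2.0]
    - [[0.98,2.8,0],[0,0,0],2.0]
    - [[0.98,2.8,0],[0,0,0],2.0]
    - [[0.5,1.2,0],[0,0,-0.03],2.0]
    - [[0,0,0],[0,0,0],2.0]

```text
time_s: 16.7
tcp_pos: [0.5649, 0.3346, 0.1198]
ee_rot: [0.07, -3.138, -0.0]
contact_force: [-0.2, -1.2, -0.3]
width: 0.299
```

>>> drive_tool:
  rows:
    - [[0,0,0],[0,0,0],2.0]
    - [[0,0,0],[0,0,0],2.0]

```text
time_s: 16.87
tcp_pos: [0.5677, 0.3305, 0.1205]
ee_rot: [0.062, -3.14, 0.002]
contact_force: [0.0, -0.7, -1.5]
width: 0.295
```

```bash
python3 - <<'E'
from h import *
plan(.5687,.3306,.0,92.4)
grab('wrist','pics/w13.png');grab('scene','pics/s13.png')
crop('pics/s13.png',340,200,560,370,3,'pics/f10.png',20)
E
```

```text
t 16.87 tcp [0.5677 0.3305 0.1205] jaw 92.24 tilt 0.11 tool z [-0.0011 -0.0015 -1.    ] q6 -1.15 w mm 25.2 F [ 0.  -0.7 -1.5]
turn az -0.003  (world deg 0.2 )
shift cm (no turn) [-0.11  0.03 12.05]
```

View pics/w13.png

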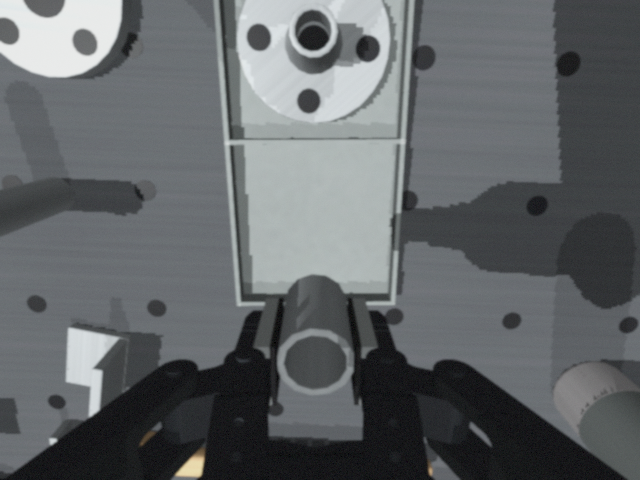

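View pics/f10.png

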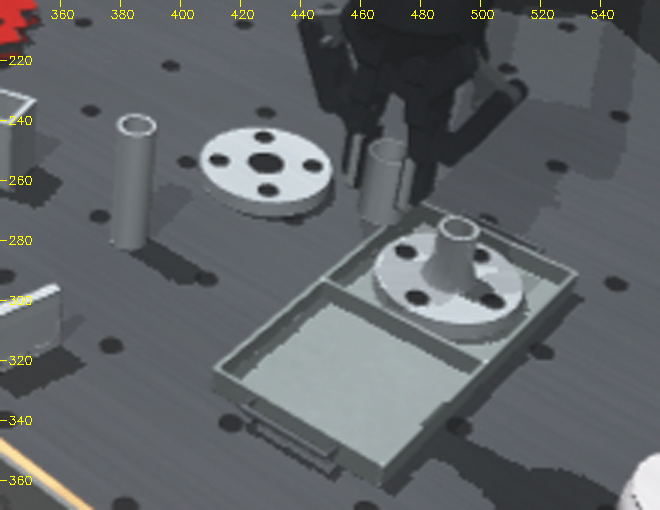

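>>> drive_tool:
  rows:
    - [[-0.1,0,2],[0,0,0],2.0]
    - [[0,0,3],[0,0,0],2.0]
    - [[0,0,3],[0,0,0],2.0]
    - [[0,0,2.5],[0,0,0],2.0]
    - [[0,0,1.5],[0,0,0],2.0]
    - [[0,0,0.7],[0,0,0],2.0]
    - [[0,0,0.3],[0,0,0],2.0]
    - [[0,0,0.2],[0,0,0],2.0]
    - [[0,0,0],[0,0,0],2.0]
    - [[0,0,0],[0,0,0],2.0]

```text
time_s: 17.8
tcp_pos: [0.5703, 0.3318, -0.0093]
ee_rot: [-0.061, 3.139, 0.002]
contact_force: [0.3, 0.3, -0.9]
width: 0.297
```

>>> drive_tool:
  rows:
    - [[0,0,0.1],[0,0,0],2.0]
    - [[0,0,0],[0,0,0],2.0]

```text
time_s: 17.97
tcp_pos: [0.5697, 0.3319, -0.0107]
ee_rot: [-0.062, 3.139, 0.001]
contact_force: [-0.4, -1.4, -1.5]
width: 0.295
```

>>> drive_tool:
  rows:
    - [[0,0,0.15],[0,0,0],2.0]
    - [[0,0,0.15],[0,0,0],2.0]
    - [[0,0,0],[0,0,0],2.0]

```text
time_s: 18.22
tcp_pos: [0.5691, 0.3316, -0.0147]
ee_rot: [-0.062, 3.141, 0.0]
contact_force: [0.2, 0.6, -0.8]
width: 0.301
```

>>> drive_tool:
  rows:
    - [[0,0,0.1],[0,0,0],2.0]
    - [[0,0,0],[0,0,0],2.0]

```text
time_s: 18.38
tcp_pos: [0.5692, 0.3316, -0.0148]
ee_rot: [-0.062, 3.141, 0.0]
contact_force: [-1.7, -0.6, 4.8]
width: 0.3
```

>>> drive_tool:
  rows:
    - [[0,0,0.1],[0,0,0],2.0]
    - [[0,0,0],[0,0,0],2.0]

```text
time_s: 18.55
tcp_pos: [0.5692, 0.3317, -0.0148]
ee_rot: [-0.062, 3.14, 0.001]
contact_force: [-2.6, -0.9, 9.6]
width: 0.302
```

Contact at the floor; release and rise.

>>> drive_tool:
  rows:
    - [[0,0,-0.1],[0,0,0],2.0]
    - [[0,0,0],[0,0,0],3.2]
    - [[0,0,0],[0,0,0],4.5]
    - [[0,0,0],[0,0,0],5.0]
    - [[0,0,0],[0,0,0],5.0]
    - [[0,0,-1],[0,0,0],5.0]
    - [[0,0,-2.5],[0,0,0],5.0]
    - [[0,0,-3],[0,0,0],5.0]
    - [[0,0,-3],[0,0,0],5.0]
    - [[0,0,-3],[0,0,0],6.0]
    - [[0,0,-2.5],[0,0,0],6.0]
    - [[0,0,0],[0,0,0],6.0]
    - [[0,0,0],[0,0,0],6.0]

```text
time_s: 19.63
tcp_pos: [0.5706, 0.3323, 0.1373]
ee_rot: [-0.061, 3.136, 0.004]
contact_force: [0.0, -0.1, 0.2]
width: 0.704
```

```bash
python3 - <<'E'
from h import *
plan(.7029,.1678,.12,79.4)
grab('wrist','pics/w14.png')
E
```

```text
t 19.63 tcp [0.5706 0.3323 0.1373] jaw 92.25 tilt 0.3 tool z [ 0.0047  0.0024 -1.    ] q6 -1.15 w mm 60.1 F [ 0.  -0.1  0.2]
turn az 0.224  (world deg -12.8 )
shift cm (no turn) [-12.57 -16.96   1.75]
```

View pics/w14.png

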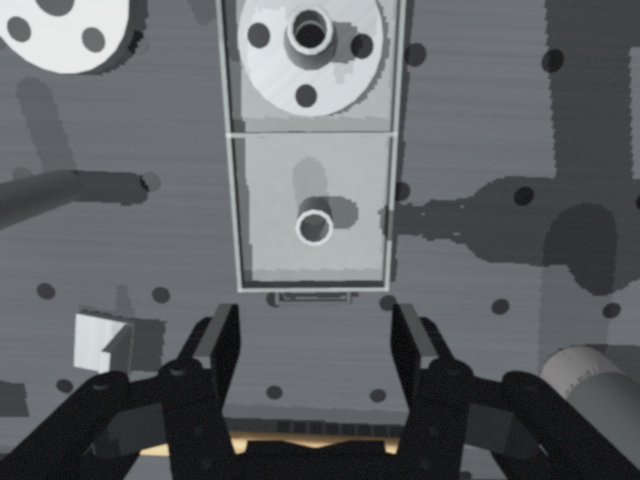

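>>> drive_tool:
  rows:
    - [[-1.0,-1.3,0],[0,0,0],5.0]
    - [[-1.8,-2.4,0],[0,0,0],5.0]
    - [[-1.8,-2.4,0],[0,0,0],5.0]
    - [[-1.8,-2.4,0],[0,0,0],5.0]
    - [[-1.8,-2.4,0],[0,0,0],5.0]
    - [[-1.8,-2.4,0],[0,0,0],5.0]
    - [[-1.6,-2.4,0],[0,0,0],5.0]
    - [[-1.0,-1.3,0],[0,0,0.11],5.0]
    - [[0,0,0],[0,0,0.114],5.0]
    - [[0,0,0],[0,0,0],5.0]
    - [[0,0,0],[0,0,0],5.0]

```text
time_s: 20.6
tcp_pos: [0.7008, 0.1654, 0.1322]
ee_rot: [-0.286, -3.125, 0.002]
contact_force: [-0.0, -0.1, -0.4]
width: 0.585
```

```bash
python3 - <<'E'
from h import *
plan(.7029,.1678,-.015,79.4)
st=grab('wrist','pics/w15.png')
w=cam('wrist',st); print(proj(w,[[.7029,.1678,.05],[.6753,.173,.05],[.7306,.162,.05]]).round(1))
crop('pics/w15.png',240,140,400,270,5,'pics/f11.png',20)
E
```

```text
t 20.6 tcp [0.7008 0.1654 0.1322] jaw 79.53 tilt 0.22 tool z [-3.7e-03 -6.0e-04 -1.0e+00] q6 -1.21 w mm 49.9 F [-0.  -0.1 -0.4]
turn az 0.002  (world deg -0.1 )
shift cm (no turn) [-0.21  0.3  14.72]
[[318.9 237. ]
 [319.2 196.8]
 [317.9 274.9]]
```

View pics/f11.png

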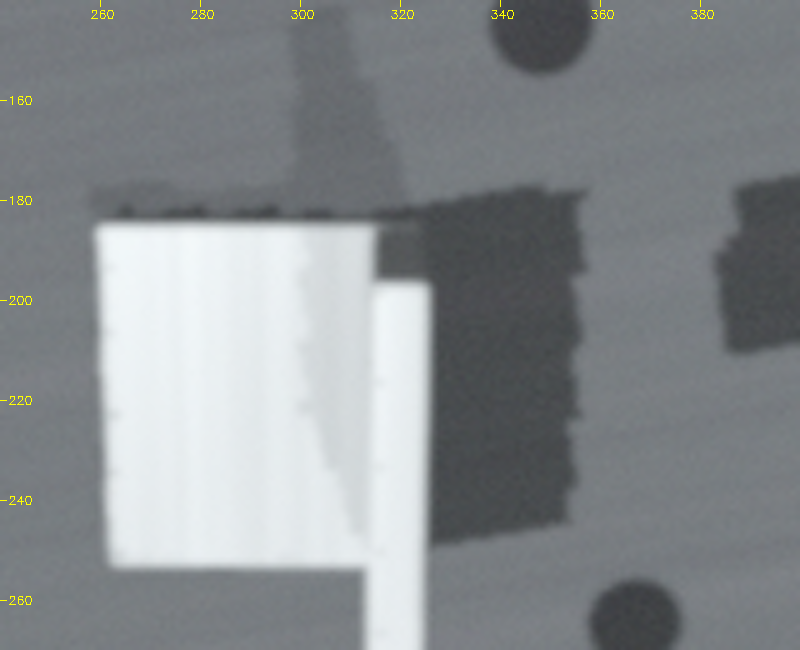

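>>> drive_tool:
  rows:
    - [[-0.1,0.15,2],[0,0,0],5.0]
    - [[-0.1,0.15,3],[0,0,0],5.0]
    - [[0,0,3],[0,0,0],5.0]
    - [[0,0,2.5],[0,0,0],4.5]
    - [[0,0,2],[0,0,0],4.0]
    - [[0,0,1],[0,0,0],4.0]
    - [[0,0,0.5],[0,0,0],4.0]
    - [[0,0,0],[0,0,0],4.0]
    - [[0,0,0],[0,0,0],4.0]

```text
time_s: 21.4
tcp_pos: [0.7049, 0.1696, -0.0048]
ee_rot: [0.288, 3.127, 0.001]
contact_force: [0.0, 0.3, 0.5]
width: 0.469
```

```bash
python3 - <<'E'
from h import *
plan(.7029,.1678,-.015,79.4)
grab('wrist','pics/w16.png');grab('scene','pics/s16.png')
crop('pics/s16.png',270,230,430,350,5,'pics/f12.png',20)
E
```

```text
t 21.4 tcp [ 0.7049  0.1696 -0.0048] jaw 79.47 tilt 0.08 tool z [ 1.4e-03  2.0e-04 -1.0e+00] q6 -1.21 w mm 40.0 F [0.  0.3 0.5]
turn az 0.001  (world deg -0.1 )
shift cm (no turn) [ 0.17 -0.21  1.02]
```

View pics/w16.png

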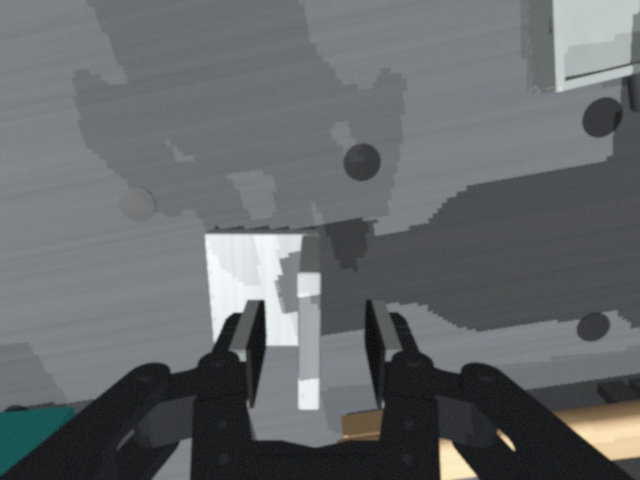

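View pics/f12.png

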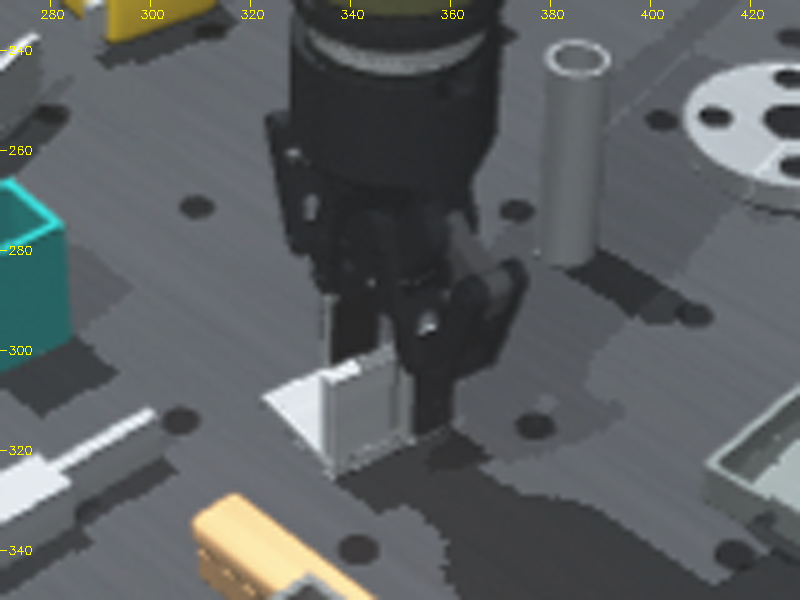

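>>> drive_tool:
  rows:
    - [[0.1,-0.2,0.5],[0,0,0],4.0]
    - [[0,0,0.4],[0,0,0],4.0]
    - [[0,0,0],[0,0,0],2.5]
    - [[0,0,0],[0,0,0],1.5]
    - [[0,0,0],[0,0,0],0.3]
    - [[0,0,0],[0,0,0],0.3]
    - [[0,0,0],[0,0,0],0.3]
    - [[0,0,0],[0,0,0],0.3]
    - [[0,0,0],[0,0,0],0.3]
    - [[0,0,0],[0,0,0],0.3]
  grip_force: 90

```text
time_s: 22.33
tcp_pos: [0.7029, 0.1674, -0.0146]
ee_rot: [0.29, 3.128, -0.0]
contact_force: [-1.1, -0.1, 1.3]
width: 0.076
```

```bash
python3 - <<'E'
from h import *
plan(.7029,.1678,-.015,79.4)
E
```

```text
t 22.33 tcp [ 0.7029  0.1674 -0.0146] jaw 79.41 tilt 0.01 tool z [ 1.e-04 -0.e+00 -1.e+00] q6 -1.21 w mm 6.5 F [-1.1 -0.1  1.3]
turn az 0.0  (world deg -0.0 )
shift cm (no turn) [0.01 0.04 0.04]
```

>>> drive_tool:
  rows:
    - [[0,0,-0.5],[0,0,0],0.3]
    - [[0,0,-1.5],[0,0,0],0.3]
    - [[0,0,-2.5],[0,0,0],0.3]
    - [[0,0,-3],[0,0,0],0.3]
    - [[0,0,-3],[0,0,0],0.3]
    - [[0,0,-2.5],[0,0,-0.05],0.3]
    - [[0,0,-1],[0,0,-0.07],0.3]
    - [[0,0,0],[0,0,-0.037],0.3]
    - [[0,0,0],[0,0,0],0.3]
    - [[0,0,0],[0,0,0],0.3]

```text
time_s: 23.17
tcp_pos: [0.7021, 0.1673, 0.1247]
ee_rot: [-0.045, -3.14, 0.0]
contact_force: [-0.1, -0.7, -2.8]
width: 0.079
```

```bash
python3 - <<'E'
from h import *
plan(.5849,-.305,.125,88.4)
grab('wrist','pics/w17.png')
E
```

```text
t 23.17 tcp [0.7021 0.1673 0.1247] jaw 88.34 tilt 0.09 tool z [-1.5e-03 -2.0e-04 -1.0e+00] q6 -1.37 w mm 6.8 F [-0.1 -0.7 -2.8]
turn az -0.001  (world deg 0.1 )
shift cm (no turn) [ 10.34 -47.55  -0.  ]
```

View pics/w17.png

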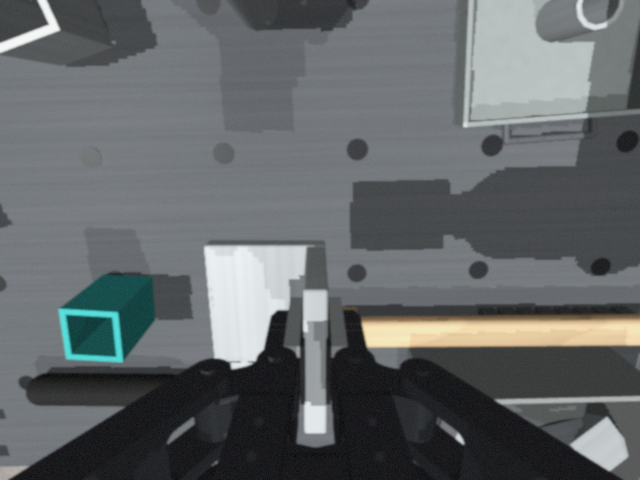

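>>> drive_tool:
  rows:
    - [[0.27,-1.2,0],[0,0,0],0.3]
    - [[0.61,-2.8,0],[0,0,0],0.3]
    - [[0.61,-2.8,0],[0,0,0],0.3]
    - [[0.61,-2.8,0],[0,0,0],0.3]
    - [[0.61,-2.8,0],[0,0,0],0.3]
    - [[0.61,-2.8,0],[0,0,0],0.3]
    - [[0.61,-2.8,0],[0,0,0],0.3]
    - [[0.61,-2.8,0],[0,0,0],0.3]
    - [[0.61,-2.8,0],[0,0,0],0.3]
    - [[0.61,-2.8,0],[0,0,0],0.3]
    - [[0.61,-2.8,0],[0,0,0],0.3]
    - [[0.61,-2.8,0],[0,0,0],0.3]
    - [[0.61,-2.8,0],[0,0,0],0.3]
    - [[0.61,-2.8,0],[0,0,0],0.3]
    - [[0.61,-2.8,0],[0,0,0],0.3]
    - [[0.61,-2.8,0],[0,0,0],0.3]
    - [[0.61,-2.8,0],[0,0,0],0.3]
    - [[0.3,-1.5,0],[0,0,0],0.3]
    - [[0,0,0],[0,0,0],0.3]
    - [[0,0,0],[0,0,0],0.3]

```text
time_s: 24.88
tcp_pos: [0.5854, -0.3052, 0.1246]
ee_rot: [-0.048, -3.14, -0.002]
contact_force: [-0.7, 0.8, -3.3]
width: 0.079
```

```bash
python3 - <<'E'
from h import *
plan(.5849,-.305,.01,88.4)
st=grab('wrist','pics/w18.png')
w=cam('wrist',st)
c=np.array([.502,-.3238]);a=np.radians(-1.6);Rz=np.array([[np.cos(a),-np.sin(a)],[np.sin(a),np.cos(a)]])
im=cv2.imread('pics/w18.png')
for p in [(.125,.062),(.125,-.062),(-.125,-.062),(-.125,.062),(.0412,.062),(.0412,-.062),(-.0412,.062),(-.0412,-.062)]:
    q=c+Rz@np.array(p); u=proj(w,[[q[0],q[1],.018]])[0]; cv2.circle(im,tuple(int(x) for x in u.round()),3,(0,0,255),1)
cv2.imwrite('pics/w18o.png',im)
E
```

```text
t 24.88 tcp [ 0.5854 -0.3052  0.1246] jaw 88.25 tilt 0.1 tool z [-0.0011  0.0014 -1.    ] q6 -2.09 w mm 6.7 F [-0.7  0.8 -3.3]
turn az -0.003  (world deg 0.1 )
shift cm (no turn) [ 0.03  0.   11.46]
```

View pics/w18o.png

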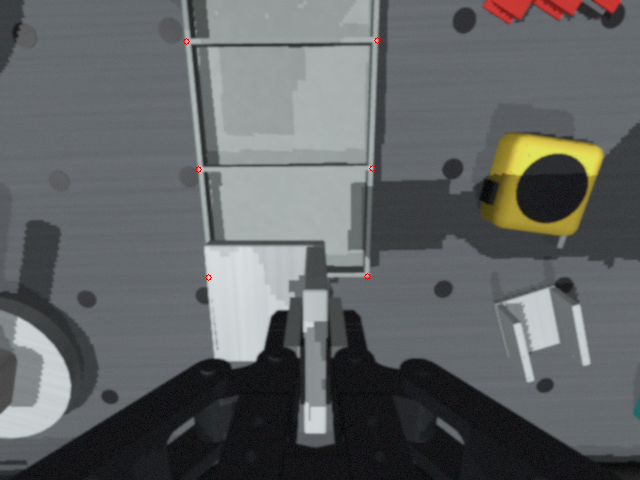

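>>> drive_tool:
  rows:
    - [[0,0,2],[0,0,0],0.3]
    - [[0,0,3],[0,0,0],0.3]
    - [[0,0,3],[0,0,0],0.3]
    - [[0,0,2.5],[0,0,0],0.3]
    - [[0,0,1.5],[0,0,0],0.3]
    - [[0,0,0.7],[0,0,0],0.3]
    - [[0,0,0.4],[0,0,0],0.3]
    - [[0,0,0.1],[0,0,0],0.3]
    - [[0,0,0],[0,0,0],0.3]
    - [[0,0,0],[0,0,0],0.3]

```text
time_s: 25.77
tcp_pos: [0.5876, -0.3049, -0.0052]
ee_rot: [0.043, 3.139, -0.002]
contact_force: [-0.5, -0.3, -2.8]
width: 0.08
```

>>> drive_tool:
  rows:
    - [[0,0,0.1],[0,0,0],0.3]
    - [[0,0,0],[0,0,0],0.3]

```text
time_s: 25.93
tcp_pos: [0.587, -0.305, -0.0066]
ee_rot: [0.044, 3.14, -0.001]
contact_force: [-0.7, 0.7, -3.4]
width: 0.077
```

>>> drive_tool:
  rows:
    - [[0,0,0.1],[0,0,0],0.3]
    - [[0,0,0],[0,0,0],0.3]

```text
time_s: 26.1
tcp_pos: [0.5864, -0.3047, -0.0084]
ee_rot: [0.044, 3.141, -0.0]
contact_force: [-0.6, -0.8, -2.6]
width: 0.081
```

>>> drive_tool:
  rows:
    - [[0,0,0.1],[0,0,0],0.3]
    - [[0,0,0.1],[0,0,0],0.3]
    - [[0,0,0],[0,0,0],0.3]

```text
time_s: 26.35
tcp_pos: [0.5862, -0.3045, -0.011]
ee_rot: [-0.044, -3.141, -0.0]
contact_force: [0.1, 1.0, -2.8]
width: 0.078
```

>>> drive_tool:
  rows:
    - [[0,0,0.1],[0,0,0],0.3]
    - [[0,0,0],[0,0,0],0.3]

```text
time_s: 26.52
tcp_pos: [0.5865, -0.3046, -0.0115]
ee_rot: [0.044, 3.141, -0.0]
contact_force: [-0.4, 0.7, -2.4]
width: 0.078
```

>>> drive_tool:
  rows:
    - [[0,0,0.05],[0,0,0],0.3]
    - [[0,0,0],[0,0,0],0.3]

```text
time_s: 26.68
tcp_pos: [0.5865, -0.3046, -0.0116]
ee_rot: [0.044, 3.141, -0.0]
contact_force: [-1.2, -0.1, 3.0]
width: 0.079
```

>>> drive_tool:
  rows:
    - [[0,0,0],[0,0,0],1.2]
    - [[0,0,0],[0,0,0],2.0]
    - [[0,0,0],[0,0,0],2.6]
    - [[0,0,0],[0,0,0],2.6]
    - [[0,0,-1],[0,0,0],2.6]
    - [[0,0,-2.5],[0,0,0],2.6]
    - [[0,0,-3],[0,0,0],2.6]
    - [[0,0,-3],[0,0,0],4.0]
    - [[0,0,-3],[0,0,0],6.0]
    - [[0,0,-1.5],[0,0,0],7.0]
    - [[0,0,0],[0,0,0],7.0]
    - [[0,0,0],[0,0,0],7.0]

```text
time_s: 27.68
tcp_pos: [0.5872, -0.305, 0.1297]
ee_rot: [0.044, 3.138, -0.003]
contact_force: [0.8, 0.1, -0.6]
width: 0.824
```

```bash
python3 - <<'E'
from h import *
plan(.681,-.1255,.125,108.8)
grab('wrist','pics/w19.png')
E
```

```text
t 27.68 tcp [ 0.5872 -0.305   0.1297] jaw 88.41 tilt 0.2 tool z [ 0.003  -0.0018 -1.    ] q6 -2.09 w mm 70.4 F [ 0.8  0.1 -0.6]
turn az -0.356  (world deg 20.4 )
shift cm (no turn) [-8.88 18.2   0.46]
```

View pics/w19.png

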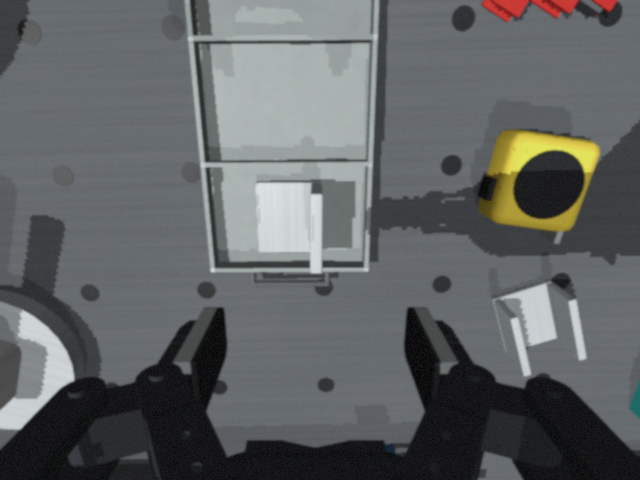

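>>> drive_tool:
  rows:
    - [[-0.7,1.3,0],[0,0,0],7.0]
    - [[-1.25,2.6,0],[0,0,0],7.0]
    - [[-1.25,2.6,0],[0,0,0],7.0]
    - [[-1.25,2.6,0],[0,0,0],7.0]
    - [[-1.25,2.6,0],[0,0,0],7.0]
    - [[-1.25,2.6,0],[0,0,0],7.0]
    - [[-1.25,2.6,0],[0,0,0],7.0]
    - [[-0.68,1.3,0],[0,0,-0.1],7.0]
    - [[0,0,0],[0,0,-0.12],7.0]
    - [[0,0,0],[0,0,-0.12],7.0]
    - [[0,0,0],[0,0,-0.016],7.0]
    - [[0,0,0],[0,0,0],7.0]
    - [[0,0,0],[0,0,0],7.0]

```text
time_s: 28.82
tcp_pos: [0.6796, -0.1246, 0.1266]
ee_rot: [0.509, -3.098, -0.002]
contact_force: [-0.4, -0.9, 0.0]
width: 0.823
```

```bash
python3 - <<'E'
from h import *
plan(.681,-.1255,-.015,108.8)
st=grab('wrist','pics/w20.png')
w=cam('wrist',st)
c=np.array([.681,-.1255]);a=np.radians(18.8);Rz=np.array([[np.cos(a),-np.sin(a)],[np.sin(a),np.cos(a)]])
im=cv2.imread('pics/w20.png')
for p in [(.028,.025),(.028,-.025),(-.028,-.025),(-.028,.025)]:
    q=c+Rz@np.array(p); u=proj(w,[[q[0],q[1],.038]])[0]; cv2.circle(im,tuple(int(x) for x in u.round()),2,(0,0,255),1)
cv2.imwrite('pics/w20o.png',im)
crop('pics/w20o.png',230,130,410,290,4,'pics/f13.png',20)
E
```

```text
t 28.82 tcp [ 0.6796 -0.1246  0.1266] jaw 108.65 tilt 0.13 tool z [-2.1e-03  7.0e-04 -1.0e+00] q6 -2.14 w mm 70.3 F [-0.4 -0.9  0. ]
turn az -0.003  (world deg 0.2 )
shift cm (no turn) [-0.13 -0.15 14.16]
```

View pics/f13.png

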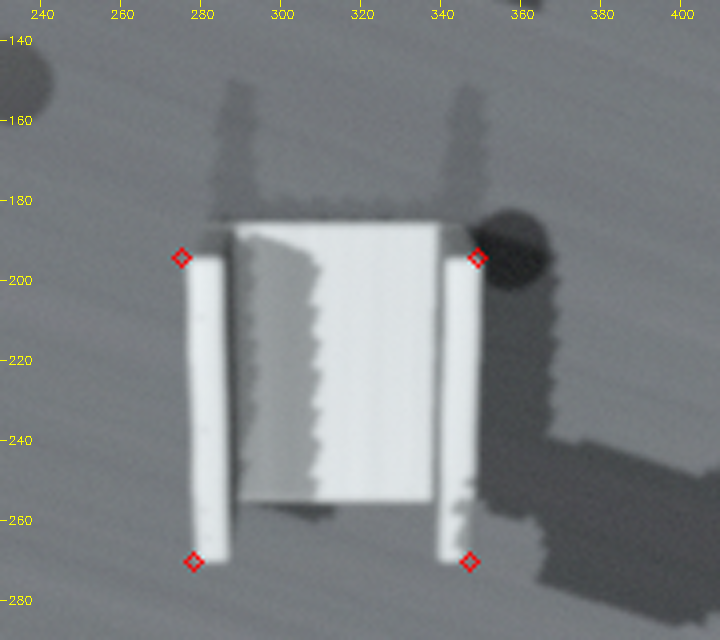

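>>> drive_tool:
  rows:
    - [[-0.1,-0.1,2],[0,0,0],7.0]
    - [[0,0,3],[0,0,0],7.0]
    - [[0,0,3],[0,0,0],7.0]
    - [[0,0,3],[0,0,0],7.0]
    - [[0,0,2],[0,0,0],7.0]
    - [[0,0,1],[0,0,0],7.0]
    - [[0,0,0.5],[0,0,0],7.0]
    - [[0,0,0.2],[0,0,0],7.0]
    - [[0,0,0],[0,0,0],7.0]
    - [[0,0,0],[0,0,0],7.0]

```text
time_s: 29.7
tcp_pos: [0.6829, -0.1261, -0.0176]
ee_rot: [-0.512, 3.097, -0.002]
contact_force: [0.2, 0.5, 0.1]
width: 0.821
```

```bash
python3 - <<'E'
from h import *
plan(.681,-.1255,-.024,108.8)
grab('wrist','pics/w21.png');grab('side','pics/s21.png')
crop('pics/s21.png',310,180,470,300,5,'pics/f14.png',20)
E
```

```text
t 29.7 tcp [ 0.6829 -0.1261 -0.0176] jaw 108.78 tilt 0.17 tool z [ 2.8e-03 -7.0e-04 -1.0e+00] q6 -2.14 w mm 70.1 F [0.2 0.5 0.1]
turn az -0.0  (world deg 0.0 )
shift cm (no turn) [0.16 0.12 0.64]
```

View pics/w21.png

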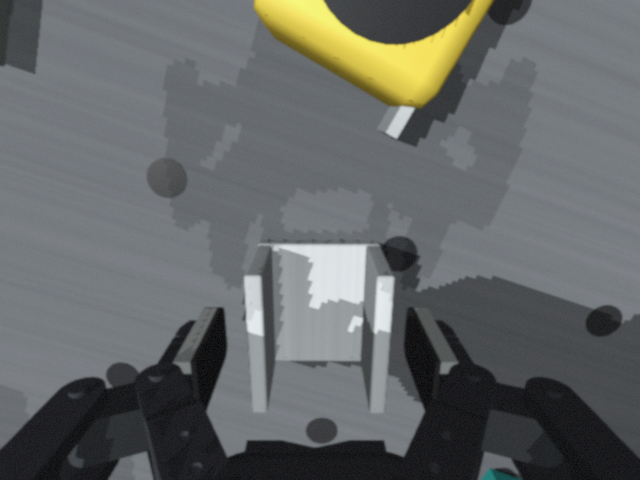

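View pics/f14.png

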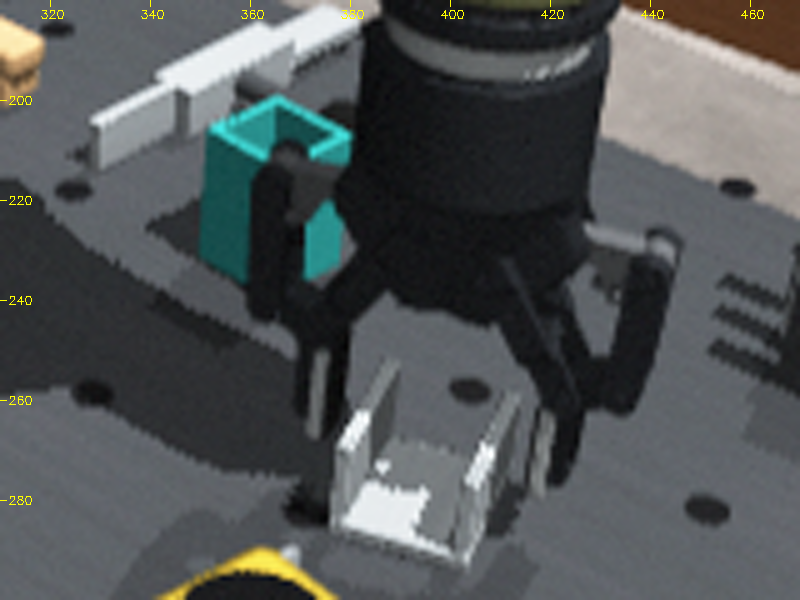

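>>> drive_tool:
  rows:
    - [[0.1,0.1,0.4],[0,0,0],7.0]
    - [[0,0,0.3],[0,0,0],6.5]
    - [[0,0,0],[0,0,0],5.6]
    - [[0,0,0],[0,0,0],4.5]
    - [[0,0,0],[0,0,0],4.5]
    - [[0,0,0],[0,0,0],4.5]
    - [[0,0,0],[0,0,0],4.5]
    - [[0,0,0],[0,0,0],4.5]
    - [[0,0,0],[0,0,0],4.5]
  grip_force: 80

```text
time_s: 30.55
tcp_pos: [0.6802, -0.1251, -0.0261]
ee_rot: [0.513, -3.099, -0.0]
contact_force: [-0.3, -0.2, 2.0]
width: 0.576
```

>>> drive_tool:
  rows:
    - [[0,0,-0.5],[0,0,0],4.5]
    - [[0,0,-1],[0,0,0],4.5]
    - [[0,0,-2],[0,0,0],4.5]
    - [[0,0,-2.5],[0,0,0],4.5]
    - [[0,0,-3],[0,0,0],4.5]
    - [[0,0,-3],[0,0,0],4.5]
    - [[0,0,-2],[0,0,0.1],4.5]
    - [[0,0,0],[0,0,0.12],4.5]
    - [[0,0,0],[0,0,0.12],4.5]
    - [[0,0,0],[0,0,0.016],4.5]
    - [[0,0,0],[0,0,0],4.5]
    - [[0,0,0],[0,0,0],4.5]

```text
time_s: 31.55
tcp_pos: [0.6797, -0.125, 0.1134]
ee_rot: [-0.039, -3.14, -0.0]
contact_force: [-0.2, -0.3, -4.4]
width: 0.571
```

```bash
python3 - <<'E'
from h import *
plan(.502,-.3238,.12,88.4)
grab('wrist','pics/w22.png')
E
```

```text
t 31.55 tcp [ 0.6797 -0.125   0.1134] jaw 88.57 tilt 0.06 tool z [-1.1e-03  3.0e-04 -1.0e+00] q6 -1.79 w mm 48.8 F [-0.2 -0.3 -4.4]
turn az 0.003  (world deg -0.2 )
shift cm (no turn) [ 17.27 -20.32  -0.64]
```

View pics/w22.png

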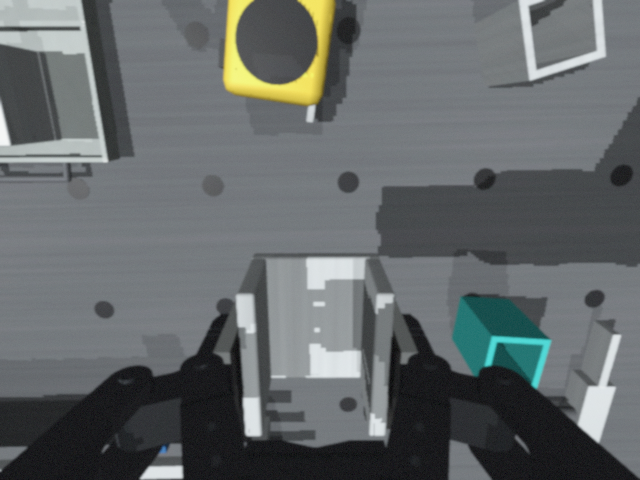

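>>> drive_tool:
  rows:
    - [[1.0,-1.2,0],[0,0,0],4.5]
    - [[1.9,-2.25,0],[0,0,0],4.5]
    - [[1.9,-2.25,0],[0,0,0],4.5]
    - [[1.9,-2.25,0],[0,0,0],4.5]
    - [[1.9,-2.25,0],[0,0,0],4.5]
    - [[1.9,-2.25,0],[0,0,0],4.5]
    - [[1.9,-2.25,0],[0,0,0],4.5]
    - [[1.9,-2.25,0],[0,0,0],4.5]
    - [[1.9,-2.25,0],[0,0,0],4.5]
    - [[1.07,-1.12,0],[0,0,0],4.5]
    - [[0,0,0],[0,0,0],4.5]
    - [[0,0,0],[0,0,0],4.5]

```text
time_s: 32.6
tcp_pos: [0.5007, -0.3242, 0.1137]
ee_rot: [-0.046, -3.141, -0.001]
contact_force: [-0.2, 0.0, -2.9]
width: 0.576
```

```bash
python3 - <<'E'
from h import *
plan(.502,-.3238,-.0231,88.4)
grab('wrist','pics/w23.png')
E
```

```text
t 32.6 tcp [ 0.5007 -0.3242  0.1137] jaw 88.32 tilt 0.04 tool z [-4.e-04  5.e-04 -1.e+00] q6 -2.19 w mm 49.2 F [-0.2  0.  -2.9]
turn az -0.001  (world deg 0.1 )
shift cm (no turn) [-0.13  0.04 13.67]
```

View pics/w23.png

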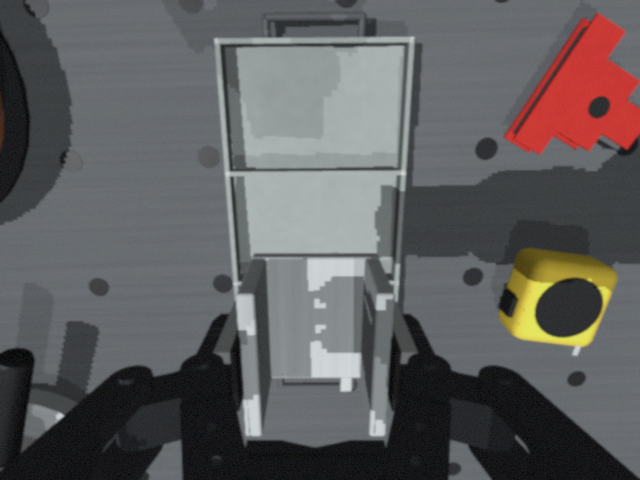

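>>> drive_tool:
  rows:
    - [[-0.1,0,2],[0,0,0],4.5]
    - [[0,0,3],[0,0,0],4.5]
    - [[0,0,3],[0,0,0],4.5]
    - [[0,0,2.5],[0,0,0],4.5]
    - [[0,0,1.5],[0,0,0],4.5]
    - [[0,0,0.7],[0,0,0],4.5]
    - [[0,0,0.4],[0,0,0],4.5]
    - [[0,0,0.1],[0,0,0],4.5]
    - [[0,0,0],[0,0,0],4.5]
    - [[0,0,0],[0,0,0],4.5]
    - [[0,0,0],[0,0,0],4.5]
    - [[0,0,0],[0,0,0],4.5]

```text
time_s: 33.65
tcp_pos: [0.5036, -0.324, -0.0171]
ee_rot: [0.044, 3.14, -0.002]
contact_force: [0.0, 0.1, -4.1]
width: 0.572
```

```bash
python3 - <<'E'
from h import *
plan(.502,-.3238,-.0231,88.4)
grab('wrist','pics/w24.png')
E
```

```text
t 33.65 tcp [ 0.5036 -0.324  -0.0171] jaw 88.41 tilt 0.12 tool z [ 0.0017 -0.0012 -1.    ] q6 -2.19 w mm 48.9 F [ 0.   0.1 -4.1]
turn az 0.0  (world deg -0.0 )
shift cm (no turn) [0.16 0.01 0.6 ]
```

View pics/w24.png

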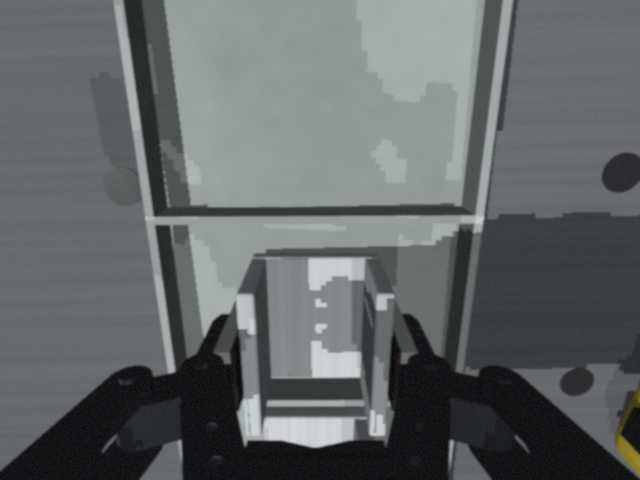

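>>> drive_tool:
  rows:
    - [[0.1,0,0.2],[0,0,0],4.5]
    - [[0,0,0.2],[0,0,0],4.5]
    - [[0,0,0.1],[0,0,0],4.5]
    - [[0,0,0],[0,0,0],4.5]

```text
time_s: 34.03
tcp_pos: [0.5017, -0.3234, -0.0231]
ee_rot: [-0.044, -3.141, -0.0]
contact_force: [-0.1, -0.2, -0.3]
width: 0.57
```

>>> drive_tool:
  rows:
    - [[0,0,0.1],[0,0,0],4.5]
    - [[0,0,0],[0,0,0],4.5]

```text
time_s: 34.2
tcp_pos: [0.5017, -0.3234, -0.0231]
ee_rot: [-0.044, -3.141, 0.0]
contact_force: [-2.4, 0.9, 6.8]
width: 0.571
```

Floor reached. Release, rise.

>>> drive_tool:
  rows:
    - [[0,0,-0.08],[0,0,0],4.8]
    - [[0,0,0],[0,0,0],5.4]
    - [[0,0,0],[0,0,0],6.0]
    - [[0,0,0],[0,0,0],6.0]
    - [[0,0,0],[0,0,0],6.0]
    - [[0,0,-1],[0,0,0],6.0]
    - [[0,0,-2.5],[0,0,0],6.0]
    - [[0,0,-3],[0,0,0],6.0]
    - [[0,0,-3],[0,0,0],6.0]
    - [[0,0,-3],[0,0,0],6.0]
    - [[0,0,-3],[0,0,0],6.0]
    - [[0,0,0],[0,0,0],6.0]
    - [[0,0,0],[0,0,0],6.0]

```text
time_s: 35.28
tcp_pos: [0.5035, -0.3246, 0.1348]
ee_rot: [0.043, 3.136, -0.006]
contact_force: [-0.0, -0.1, -0.3]
width: 0.699
```

```bash
python3 - <<'E'
from h import *
plan(.5615,.0068,.13,105.7)
grab('wrist','pics/w25.png')
E
```

```text
t 35.28 tcp [ 0.5035 -0.3246  0.1348] jaw 88.41 tilt 0.36 tool z [ 0.005  -0.0038 -1.    ] q6 -2.19 w mm 59.7 F [-0.  -0.1 -0.3]
turn az -0.302  (world deg 17.3 )
shift cm (no turn) [-4.87 33.29  0.39]
```

View pics/w25.png

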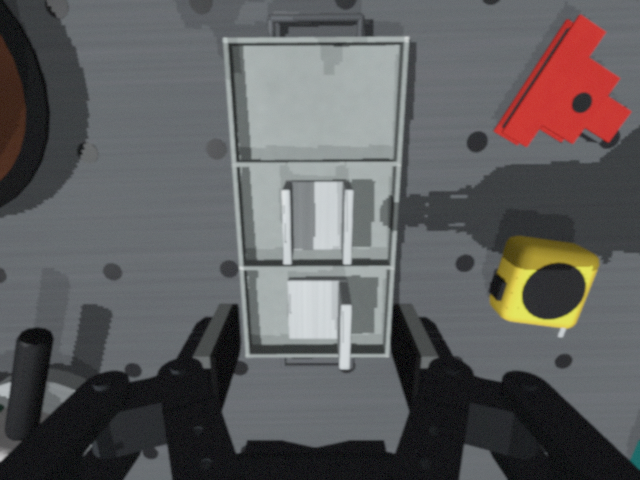

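>>> drive_tool:
  rows:
    - [[-0.2,1.2,-1],[0,0,0],6.0]
    - [[-0.4,2.7,0],[0,0,0],6.0]
    - [[-0.4,2.7,0],[0,0,0],6.0]
    - [[-0.4,2.7,0],[0,0,0],6.0]
    - [[-0.4,2.7,0],[0,0,0],6.0]
    - [[-0.4,2.7,0],[0,0,0],6.0]
    - [[-0.4,2.7,0],[0,0,0],6.0]
    - [[-0.4,2.7,0],[0,0,0],6.0]
    - [[-0.4,2.7,0],[0,0,0],6.0]
    - [[-0.4,2.7,0],[0,0,0],6.0]
    - [[-0.4,2.7,0],[0,0,0],6.0]
    - [[-0.4,2.7,0],[0,0,0],6.0]
    - [[-0.3,2.4,0],[0,0,-0.1],6.0]
    - [[0,0,0],[0,0,-0.1],6.0]
    - [[0,0,0],[0,0,-0.1],6.0]
    - [[0,0,0],[0,0,0],6.0]
    - [[0,0,0],[0,0,0],6.0]

```text
time_s: 36.75
tcp_pos: [0.559, 0.0089, 0.1407]
ee_rot: [0.423, -3.11, -0.001]
contact_force: [0.4, -0.2, 0.0]
width: 0.701
```

```bash
python3 - <<'E'
from h import *
plan(.5615,.0068,0,105.7)
st=grab('wrist','pics/w26.png')
w=cam('wrist',st)
c=np.array([.5615,.0068]);a=np.radians(15.7);Rz=np.array([[np.cos(a),-np.sin(a)],[np.sin(a),np.cos(a)]])
im=cv2.imread('pics/w26.png')
for p in [(.02,.02),(.02,-.02),(-.02,-.02),(-.02,.02)]:
    q=c+Rz@np.array(p); u=proj(w,[[q[0],q[1],.06]])[0]; cv2.circle(im,tuple(int(x) for x in u.round()),2,(0,0,255),1)
cv2.imwrite('pics/w26o.png',im)
E
```

```text
t 36.75 tcp [0.559  0.0089 0.1407] jaw 105.48 tilt 0.15 tool z [-2.6e-03  4.0e-04 -1.0e+00] q6 -1.9 w mm 59.9 F [ 0.4 -0.2  0. ]
turn az -0.004  (world deg 0.2 )
shift cm (no turn) [-0.22 -0.29 14.07]
```

View pics/w26o.png

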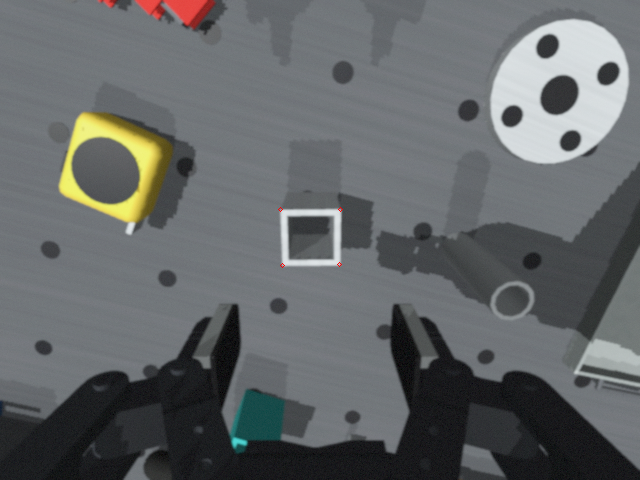

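>>> drive_tool:
  rows:
    - [[-0.1,-0.15,2],[0,0,0],6.0]
    - [[-0.1,-0.1,3],[0,0,0],6.0]
    - [[0,0,3],[0,0,0],6.0]
    - [[0,0,3],[0,0,0],6.0]
    - [[0,0,2],[0,0,0],6.0]
    - [[0,0,1],[0,0,0],6.0]
    - [[0,0,0.6],[0,0,0],6.0]
    - [[0,0,0],[0,0,0],6.0]
    - [[0,0,0],[0,0,0],6.0]
    - [[0,0,0],[0,0,0],6.0]

```text
time_s: 37.63
tcp_pos: [0.5641, 0.0061, -0.0031]
ee_rot: [-0.425, 3.11, -0.001]
contact_force: [0.2, -0.2, 0.7]
width: 0.7
```

```bash
python3 - <<'E'
from h import *
plan(.5615,.0068,-.008,105.7)
grab('wrist','pics/w27.png');grab('scene','pics/s27.png')
crop('pics/s27.png',280,190,440,310,5,'pics/f15.png',20)
E
```

```text
t 37.63 tcp [ 0.5641  0.0061 -0.0031] jaw 105.57 tilt 0.15 tool z [ 2.6e-03 -1.0e-04 -1.0e+00] q6 -1.91 w mm 59.8 F [ 0.2 -0.2  0.7]
turn az -0.002  (world deg 0.1 )
shift cm (no turn) [0.23 0.14 0.49]
```

View pics/w27.png

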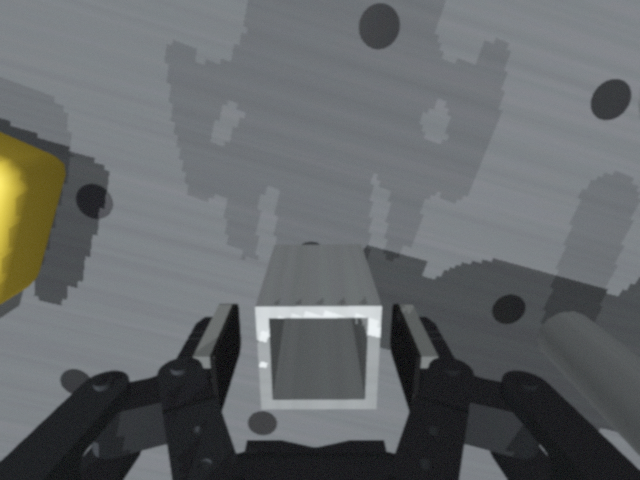

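View pics/f15.png

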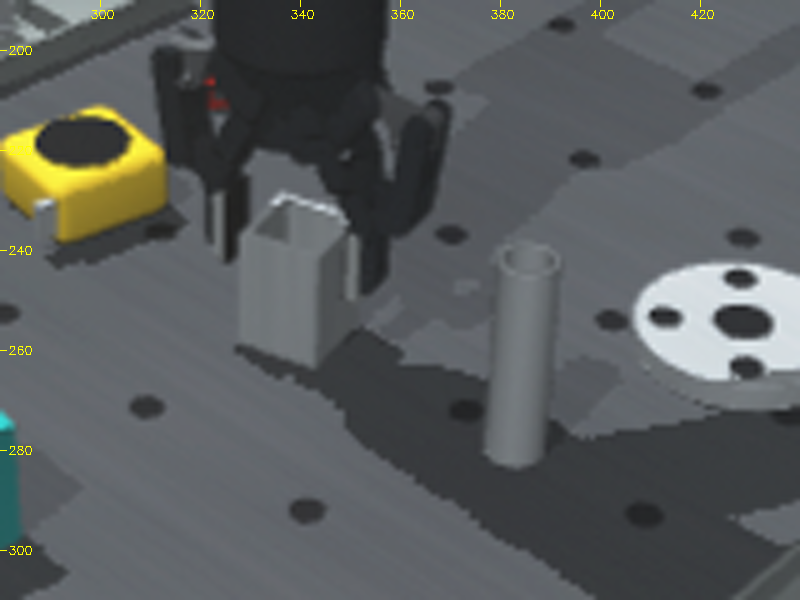

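>>> drive_tool:
  rows:
    - [[0.1,0.12,0.4],[0,0,0],6.0]
    - [[0,0,0],[0,0,0],5.0]
    - [[0,0,0],[0,0,0],4.0]
    - [[0,0,0],[0,0,0],3.4]
    - [[0,0,0],[0,0,0],3.4]
    - [[0,0,0],[0,0,0],3.4]
    - [[0,0,0],[0,0,0],3.4]
    - [[0,0,0],[0,0,0],3.4]
    - [[0,0,0],[0,0,0],3.4]
  grip_force: 80

```text
time_s: 38.48
tcp_pos: [0.5615, 0.0071, -0.008]
ee_rot: [-0.426, 3.112, -0.0]
contact_force: [-0.5, -0.6, 5.6]
width: 0.455
```

>>> drive_tool:
  rows:
    - [[0,0,-0.5],[0,0,0],3.4]
    - [[0,0,-1],[0,0,0],3.4]
    - [[0,0,-2],[0,0,0],3.4]
    - [[0,0,-2.5],[0,0,0],3.4]
    - [[0,0,-3],[0,0,0],3.4]
    - [[0,0,-3],[0,0,0],3.4]
    - [[0,0,-2],[0,0,0.1],3.4]
    - [[0,0,0],[0,0,0.1],3.4]
    - [[0,0,0],[0,0,0.1],3.4]
    - [[0,0,0],[0,0,0],3.4]
    - [[0,0,0],[0,0,0],3.4]

```text
time_s: 39.4
tcp_pos: [0.5611, 0.0072, 0.1317]
ee_rot: [-0.039, -3.141, -0.0]
contact_force: [0.6, 0.1, -2.4]
width: 0.457
```

```bash
python3 - <<'E'
from h import *
plan(.4197,-.3215,.135,88.4)
grab('wrist','pics/w28.png')
E
```

```text
t 39.4 tcp [0.5611 0.0072 0.1317] jaw 88.57 tilt 0.02 tool z [-3.e-04  1.e-04 -1.e+00] q6 -1.61 w mm 39.0 F [ 0.6  0.1 -2.4]
turn az 0.003  (world deg -0.2 )
shift cm (no turn) [ 13.31 -33.21  -0.32]
```

View pics/w28.png

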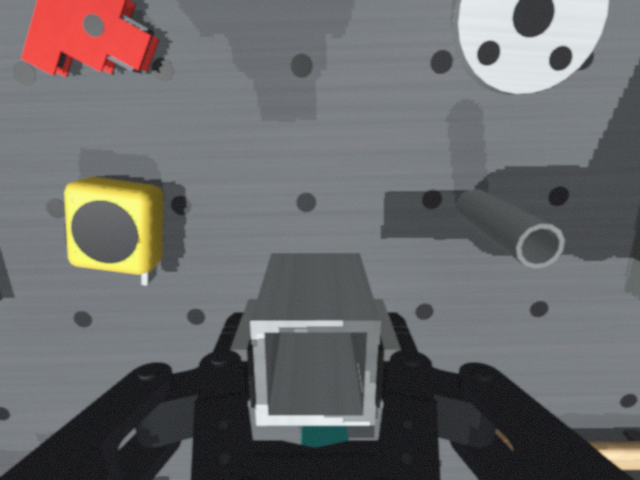

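>>> drive_tool:
  rows:
    - [[0.5,-1.3,0],[0,0,0],3.4]
    - [[1.02,-2.55,0],[0,0,0],3.4]
    - [[1.02,-2.55,0],[0,0,0],3.4]
    - [[1.02,-2.55,0],[0,0,0],3.4]
    - [[1.02,-2.55,0],[0,0,0],3.4]
    - [[1.02,-2.55,0],[0,0,0],3.4]
    - [[1.02,-2.55,0],[0,0,0],3.4]
    - [[1.02,-2.55,0],[0,0,0],3.4]
    - [[1.02,-2.55,0],[0,0,0],3.4]
    - [[1.02,-2.55,0],[0,0,0],3.4]
    - [[1.02,-2.55,0],[0,0,0],3.4]
    - [[1.02,-2.55,0],[0,0,0],3.4]
    - [[1.02,-2.55,0],[0,0,0],3.4]
    - [[0.57,-1.3,0],[0,0,0],3.4]
    - [[0,0,0],[0,0,0],3.4]
    - [[0,0,0],[0,0,0],3.4]
    - [[0,0,0],[0,0,0],3.4]

```text
time_s: 40.87
tcp_pos: [0.4186, -0.3205, 0.1312]
ee_rot: [-0.044, -3.14, -0.002]
contact_force: [-0.2, 0.4, -2.3]
width: 0.46
```

```bash
python3 - <<'E'
from h import *
plan(.4197,-.3215,-.005,88.4)
grab('wrist','pics/w29.png');grab('side','pics/s29.png')
E
```

```text
t 40.87 tcp [ 0.4186 -0.3205  0.1312] jaw 88.41 tilt 0.09 tool z [-8.0e-04  1.3e-03 -1.0e+00] q6 -2.28 w mm 39.3 F [-0.2  0.4 -2.3]
turn az 0.0  (world deg -0.0 )
shift cm (no turn) [-0.12 -0.11 13.62]
```

View pics/w29.png

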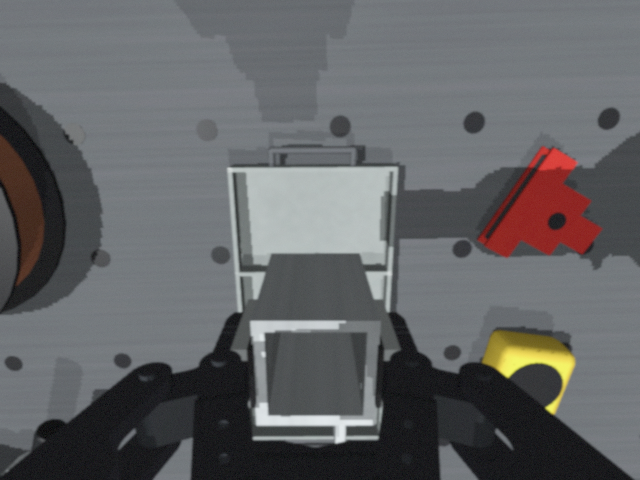

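View pics/s29.png

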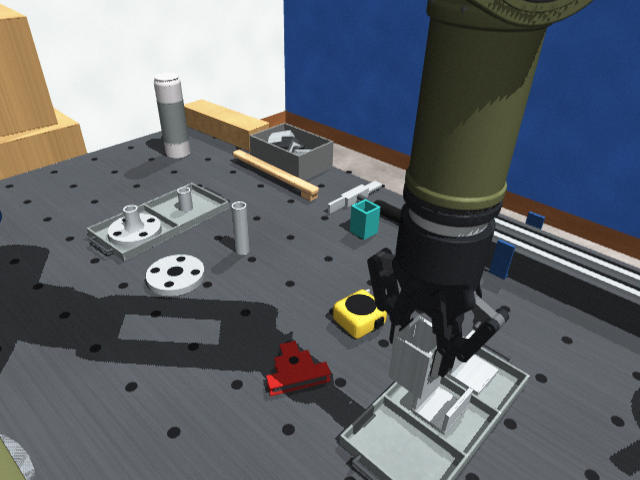

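>>> drive_tool:
  rows:
    - [[-0.1,-0.1,2],[0,0,0],3.4]
    - [[0,0,3],[0,0,0],3.4]
    - [[0,0,3],[0,0,0],3.4]
    - [[0,0,2.5],[0,0,0],3.4]
    - [[0,0,1.5],[0,0,0],3.4]
    - [[0,0,0.7],[0,0,0],3.4]
    - [[0,0,0.4],[0,0,0],3.4]
    - [[0,0,0],[0,0,0],3.4]
    - [[0,0,0],[0,0,0],3.4]
    - [[0,0,0],[0,0,0],3.4]
    - [[0,0,0],[0,0,0],3.4]

```text
time_s: 41.88
tcp_pos: [0.4211, -0.3228, 0.0018]
ee_rot: [0.043, 3.139, -0.003]
contact_force: [0.6, 0.2, -2.5]
width: 0.454
```

```bash
python3 - <<'E'
from h import *
plan(.4197,-.3215,-.005,88.4)
E
```

```text
t 41.88 tcp [ 0.4211 -0.3228  0.0018] jaw 88.41 tilt 0.15 tool z [ 0.0019 -0.0017 -1.    ] q6 -2.28 w mm 38.8 F [ 0.6  0.2 -2.5]
turn az 0.0  (world deg -0.0 )
shift cm (no turn) [0.14 0.12 0.68]
```

>>> drive_tool:
  rows:
    - [[0.1,0.1,0.2],[0,0,0],3.4]
    - [[0,0,0.2],[0,0,0],3.4]
    - [[0,0,0.1],[0,0,0],3.4]
    - [[0,0,0],[0,0,0],3.4]

```text
time_s: 42.22
tcp_pos: [0.4189, -0.3209, -0.0046]
ee_rot: [-0.044, -3.141, -0.0]
contact_force: [-0.5, -0.6, -2.4]
width: 0.456
```

>>> drive_tool:
  rows:
    - [[0,0,0.1],[0,0,0],3.4]
    - [[0,0,0],[0,0,0],3.4]

```text
time_s: 42.38
tcp_pos: [0.4192, -0.3211, -0.005]
ee_rot: [-0.044, -3.141, 0.0]
contact_force: [-1.5, -0.5, 3.6]
width: 0.457
```

>>> drive_tool:
  rows:
    - [[0,0,0],[0,0,0],3.9]
    - [[0,0,0],[0,0,0],4.5]
    - [[0,0,0],[0,0,0],5.2]
    - [[0,0,0],[0,0,0],5.5]
    - [[0,0,0],[0,0,0],5.5]
    - [[0,0,-1],[0,0,0],5.5]
    - [[0,0,-2.5],[0,0,0],5.5]
    - [[0,0,-3],[0,0,0],5.5]
    - [[0,0,-3],[0,0,0],5.5]
    - [[0,0,-3],[0,0,0],5.5]
    - [[0,0,-3],[0,0,0],5.5]
    - [[0,0,-3],[0,0,0],5.5]
    - [[-2,0,-3],[0,0,0],5.5]
    - [[-3,0,-3],[0,0,0],5.5]
    - [[-2,0,-2],[0,0,0],5.5]
    - [[0,0,0],[0,0,0],5.5]
    - [[0,0,0],[0,0,0],5.5]
    - [[0,0,0],[0,0,0],5.5]

```text
time_s: 43.88
tcp_pos: [0.4874, -0.3222, 0.2584]
ee_rot: [-0.043, -3.139, -0.002]
contact_force: [-0.8, -0.6, 0.2]
width: 0.644
```

```bash
python3 - <<'E'
from h import *
plan(.5,0,.2)
grab('wrist','pics/w30.png');grab('side','pics/s30.png');grab('scene','pics/sc30.png')
crop('pics/sc30.png',200,160,400,310,4,'pics/f16.png',20)
E
```

```text
t 43.88 tcp [ 0.4874 -0.3222  0.2584] jaw 88.42 tilt 0.13 tool z [-0.002   0.0011 -1.    ] q6 -2.2 w mm 55.0 F [-0.8 -0.6  0.2]
shift cm (no turn) [-0.39 32.24  5.87]
```

View pics/w30.png

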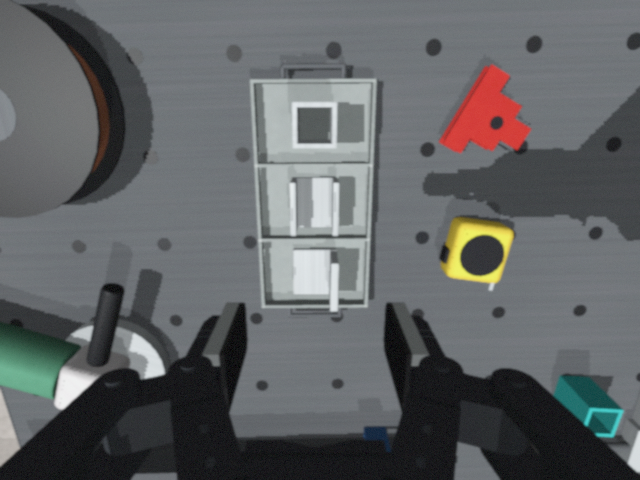

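View pics/s30.png

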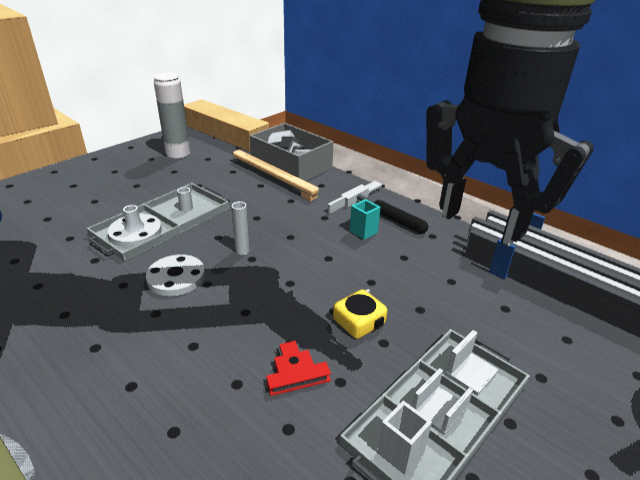

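View pics/f16.png

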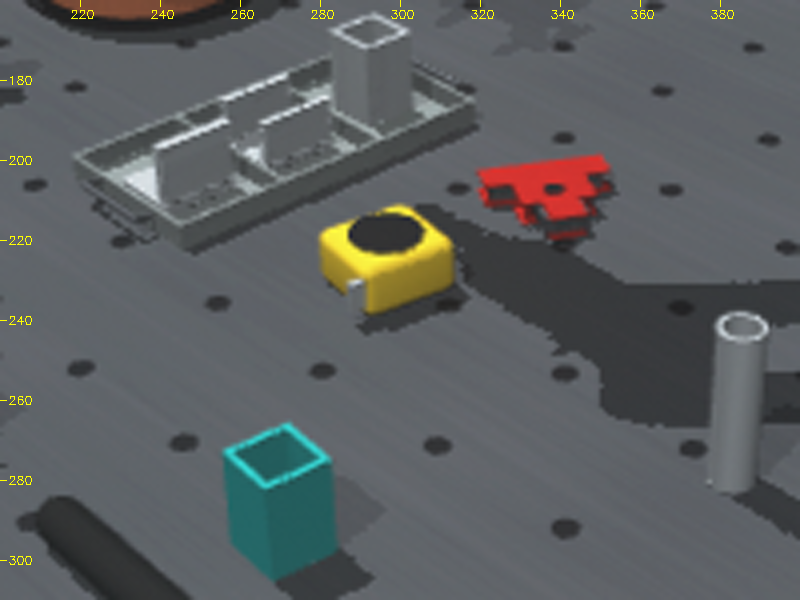

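All five parts stand upright in their own compartments. The long pipe (385,258 px in the scene view) and the flat flange have not moved, and the gripper is clear. I'm handing the job in.

```bash
python3 -c "
from bench import ticket
print(ticket.job_done())"
```

```text
the job is handed in; nothing more can be done
None
```

I handed the job in at about 44 s on the robot's clock, with all five parts placed; the hand-in reports no verdict. The neck flange and short pipe are in the two-compartment tray. In the three-compartment tray, along its x, the square tube is at the −x end, the channel in the middle and the angle at the +x end.

- **Final check:** pictures from the scene, side and wrist cameras show each part upright and alone in its compartment. The long pipe, flat flange and turquoise tube look unmoved, and the gripper is open and clear. I judged this by eye and did not re-measure the part positions after release.
- **Placing heights:** I lowered each part until the wrist force showed floor contact. The contact height was within 0.5 mm of the grasp height plus the 3 mm tray floor for every part.
- **Missed first grasp:** my first close on the neck flange passed over the neck without touching it. The real fingertips sit about 30 mm higher than the reported TCP, in both the scene and side views. I corrected for this, and every later grasp held on the first try.
- **Small disagreements:** the scene and wrist cameras differed by up to about 5 mm on most parts at the start, more on the long pipe and the turquoise tube. I used the wrist measurements, which matched the known sizes to about 1–2 mm; the one poor edge was a tray corner hidden behind a finger.

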